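# Hang the washed dip cup on the peg dryer and set its timer

### The job

Take the steel cup with the red base out of the wooden cradle, turn it upside down and lower it in the gripper over the one free peg of the green dryer until its rim rests on the deck, without dropping it. Then turn the dryer's timer dial to 40 minutes. Do not disturb the two blue-based cups already drying, nor the steel block and the brass tin beside the cradle, and do not knock over the oil bottle or the brush jar.

Things in the scene. Friction and masses are not known exactly. Their poses are not given: they have to be found in the camera images.
- cup: Straight round steel cup, red band round its closed base, 120 mm long, 48 mm outside diameter, 3 mm wall, 6 mm base, about 0.16 kg. It starts lying in the cradle, its axis level about 54 mm above the table. Origin on its axis at mid-length; its x axis runs along the axis from the closed base towards the open mouth.
- cup_mouth (a point): Centre of the cup's open mouth, in the plane of the rim: 60 mm from the cup's origin along its x.
- cradle: Fixed wooden cradle, two level dowel rails 120 mm long (10 mm thick, 32 mm apart, tops 35 mm above the table) on two end boards 56 mm wide and 25 mm high. Origin under its centre on the table; x along the rails, z up.
- peg: The free peg of the dryer, white, fixed: foot 36 mm in diameter and 12 mm high, tapering to a 20 mm stem at 30 mm, rounded tip 87 mm above the deck. Origin at the centre of its foot, level with the dryer's deck; z up. The cup's rim rests on the deck round the foot (3 mm play all round).
- dryer: Fixed green peg dryer, a flat box 260 mm (x) by 300 mm (y) by 60 mm high; its top is the deck. Origin under its centre on the table; z up. Three pegs stand in a row at x = +62 mm, y = -95, 0, +95 mm (which one is free varies); the timer dial is on the deck at x = -68 mm, y = -47.5 mm.
- cup_b: One blue-based cup, same size as the red one, already drying upside down on a peg. Origin at the centre of its mouth, on the deck; z up.
- cup_c: The other blue-based cup, as cup_b.
- timer (a joint): Angle of the timer dial in rad: 0 at the red mark (0 minutes), growing clockwise seen from above, 0.4 rad for each further 10-minute mark (six white marks, 10 to 60), so 40 minutes is the fourth white mark, 1.6 rad. It stays where it is left. At 0 the white pointer makes +0.9 rad (about z) with the dryer's x axis; at value q it makes 0.9 - q.
- timer_grip (a point): Point on the dial's vertical axis at which to grip, 34 mm above the deck; its x axis points along the white pointer. The dial is a grey disc 60 mm wide and 12 mm high with a black bar on it, 56 mm long, 16 mm thick, top 41 mm above the deck, bearing the pointer at one end.
- block: Dark steel bench block 60 x 60 x 50 mm high beside the cradle. Origin under its centre.
- tin: Brass tin, 58 mm in diameter, 50 mm high, beside the cradle. Origin under its centre.
- oil: Amber oil bottle, 60 mm in diameter, 190 mm tall, standing between cradle and dryer towards the far side. Origin under its centre, z up.
- jar: Blue brush jar, 56 mm in diameter, 100 mm high, its brushes up to 170 mm, standing between cradle and dryer on the robot's side. Origin under its centre, z up.
Mind the look-alikes: they are no part of the job. Leave any orange or purple look-alike of the cup alone.

How it is judged:
By the outcome, as a careful person would: the job done as asked, in the order asked, and still so for the second after the job is handed in, with the robot touching nothing.
It also fails if it takes over 54 s, if anything falls off the work surface, if the arm or the gripper's body presses on something with over 40 N, if the wrist force passes 120 N, or if a joint passes its speed limit or range.

### The arm

A 6-joint arm with a two-finger parallel gripper is mounted at the origin on the work surface. World frame = base frame: x ahead of the robot, y to its left, z up, the work surface at z = 0. Lengths are in m, angles in rad, forces in N, time in s.
With the tool pointing down it reaches from about 0.3 to 0.875 m from the base axis. Payload 6.4 kg.
Tool frame: the origin (TCP) lies midway between the tips of the shut fingers; the grasp point (between the pads) lies 19 mm behind it; z points along the fingers, y is the line along which they close (so a half turn about z gives the same grasp; the last joint's range is limited). The gripper opens to 85 mm and grips with 20 to 120 N. Pads are 22 mm wide; open, the fingers measure 114 mm over their backs; the gripper's body (76 mm by 85 mm) begins 54 mm behind the grasp point. The pads swing forward as they close: fully open they stand 13 mm farther back than shut.
Start: joints at [0.906, 0.181, 1.607, -0, 1.354, -0.206], TCP at [0.255, 0.516, 0.231] pointing down, gripper open.
Joint ranges: [-2.99, 2.99], [-0.89, 2.07], [0.3, 2.58], [-1.14, 4.28], [0, 2.63], [-3.12, 3.12]. Speed limits (rad/s): [2.57, 2.57, 3.01, 3.14, 3.14, 3.14].

### API

Orientations are given as a unit quaternion [w, x, y, z].
In Python, from bench import get_obs, camera, hand_in gives the robot as it stands.
- The arm moves only by the tool carry_out, never from a script. Its argument "plan" is a list that holds one entry, the list of rows, each a list of 7 numbers: the shift along the world's x, y, z in m, then the turn, a rotation vector about the world's x, y, z in rad, then the opening, from 0 (shut) to 1 (fully open). In form: [[[x, y, z, rx, ry, rz, hand], ...]]. A call has exactly 5 rows; each row is the pose to reach, as a shift and turn from the pose commanded when the call began; what a row does not reach only later rows make up. A row lasts 1/12 s, in which the tool goes at most 41.7 mm and 7.16 degrees, less where a joint would pass 70% of its speed; a pose out of reach is approached as far as the arm can. A call with a gripper value outside its range is refused whole. The fingers move at their own pace and stop on an object; the grip force is fixed at half the most. Time passes only in rows, so rows that repeat a pose let the fingers close, or fill a call up. It gives the time, the measured TCP pose, the force, the opening and the grip force at its end, in the units of the state.
- get_obs(): the state, without advancing time (a new reading comes with each control period).
- camera(name): name is "side" or "top" or "wrist"; returns a dict with "pixels" (480x640x3 uint8, red, green, blue), "z_map" (480x640 float32, m along the optical axis (not along the pixel's ray), 0 where there is no reading), "camera_matrix" (3x3 intrinsics, pixels), "cam_to_world" (4x4, takes a point from camera to world coordinates). Camera axes: x right, y up, looking along -z (the intrinsics and any distortion apply to the point x, -y, -z); pixel columns grow to the right and rows downward; lengths in m; the calibration is good to about 2 mm. A picture is of the moment at which its call begins.
- hand_in(): hands the job in; it is judged then, once.
The state is a dict: "time_s": time; "q": joint angles; "dq": joint speeds; "joint_efforts": joint torques, N m; "eef_pos": TCP position; "eef_rot": TCP orientation; "wrist_force": force on the tool from outside, world axes, zero at the start; "torque": the same for the moment, N m; "opening": opening from 0.0 (shut) to 1.0 (fully open); "grasp_force": force on a finger pad.
Only numpy, scipy, OpenCV 4.12 (cv2) and the standard library are available. Lean on these libraries where they do the work, as an engineer would, in place of code of your own. Each camera call takes 0.05 s, during which the arm holds its last target. There are 200 camera calls.

## Working session

There is one attempt and no reset: what is moved stays moved. The work goes in short steps, Python scripts to look and compute and a tool call to move; the robot and the scene stay as the last step left them, time stands still between calls to the robot, and variables do not carry over. Pictures are saved under pics/ and viewed, at most 10 in all, crops included, and the job is handed in when it is done.

Besides the shell and the picture viewer there is one more tool, called as a command line: name --argument value ..., lists and objects as JSON in quotes. carry_out: Moves the arm, as the interface text tells. Its arguments: {"type":"object","properties":{"plan":{"type":"array","items":{"type":"array","items":{"type":"array","items":{"type":"number"}}}}},"required":["plan"]}

```bash
mkdir -p pics
cat > h.py <<'E'
import numpy as np,cv2,pickle
from bench import get_obs,camera
def snap(n,f):
    c=camera(n); pickle.dump(c,open(f'pics/{f}.pkl','wb')); cv2.imwrite(f'pics/{f}.png',c['pixels'][:,:,::-1]); return c
def load(f): return pickle.load(open(f'pics/{f}.pkl','rb'))
def ray(c,u,v):
    K=np.array(c['camera_matrix']);T=np.array(c['cam_to_world'])
    d=np.array([(u-K[0,2])/K[0,0],-(v-K[1,2])/K[1,1],-1.]); return T[:3,3],T[:3,:3]@d
def onz(c,u,v,z):
    o,d=ray(c,u,v); return o+d*(z-o[2])/d[2]
def deep(c,u,v):
    o,d=ray(c,u,v); return o+d*float(c['z_map'][int(round(v)),int(round(u))])
def cloud(c):
    K=np.array(c['camera_matrix']);T=np.array(c['cam_to_world']);z=c['z_map']
    v,u=np.mgrid[:480,:640]
    P=np.stack([(u-K[0,2])/K[0,0]*z,-(v-K[1,2])/K[1,1]*z,-z],-1)
    return P@T[:3,:3].T+T[:3,3]
def proj(c,p):
    K=np.array(c['camera_matrix']);T=np.array(c['cam_to_world']); q=T[:3,:3].T@(np.array(p)-T[:3,3]); return K[0,0]*q[0]/-q[2]+K[0,2],K[1,1]*-q[1]/-q[2]+K[1,2]
E
python3 - <<'E'
from h import *
o=get_obs();print({k:np.round(v,3) for k,v in o.items()})
for n in('top','side','wrist'):
    c=snap(n,n+'0');print(n,np.round(c['camera_matrix'],1).tolist(),np.round(c['cam_to_world'],3).tolist(),c.keys())
E
```

```text
{'time_s': np.float64(0.0), 'q': array([ 0.906,  0.182,  1.608,  0.   ,  1.354, -0.206]), 'dq': array([ 0.001,  0.   , -0.001, -0.   , -0.001, -0.   ]), 'joint_efforts': array([-3.0000e-03, -4.4488e+01, -3.5133e+01, -1.0000e-03,  9.0000e-03,
       -0.0000e+00]), 'eef_pos': array([0.254, 0.515, 0.23 ]), 'eef_rot': array([-0.   ,  0.227,  0.974, -0.001]), 'wrist_force': array([-0.039, -0.603, -0.108]), 'torque': array([-0.055, -0.03 ,  0.014]), 'grasp_force': np.float64(0.0), 'opening': np.float64(1.0)}
top [[553.0, 0.0, 314.3], [0.0, 553.0, 242.7], [0.0, 0.0, 1.0]] [[-0.002, 0.977, -0.213, 0.308], [-1.0, -0.001, 0.004, -0.081], [0.004, 0.213, 0.977, 1.119], [0.0, 0.0, 0.0, 1.0]] dict_keys(['pixels', 'z_map', 'camera_matrix', 'cam_to_world'])
side [[463.6, 0.0, 321.4], [0.0, 463.6, 244.7], [0.0, 0.0, 1.0]] [[0.962, 0.201, -0.187, 0.307], [-0.274, 0.667, -0.693, -0.81], [-0.015, 0.718, 0.696, 0.807], [0.0, 0.0, 0.0, 1.0]] dict_keys(['pixels', 'z_map', 'camera_matrix', 'cam_to_world'])
wrist [[398.0, 0.0, 316.6], [0.0, 398.0, 229.6], [0.0, 0.0, 1.0]] [[0.444, -0.847, -0.293, 0.178], [0.896, 0.419, 0.146, 0.553], [-0.0, -0.327, 0.945, 0.373], [0.0, 0.0, 0.0, 1.0]] dict_keys(['pixels', 'z_map', 'camera_matrix', 'cam_to_world'])
```

View pics/top0.png

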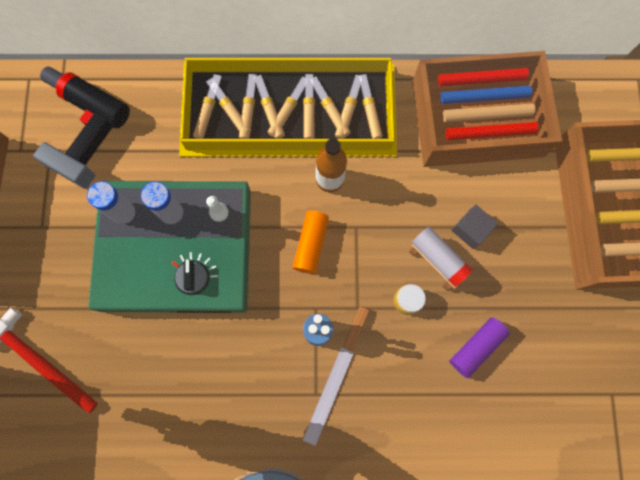

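View pics/side0.png

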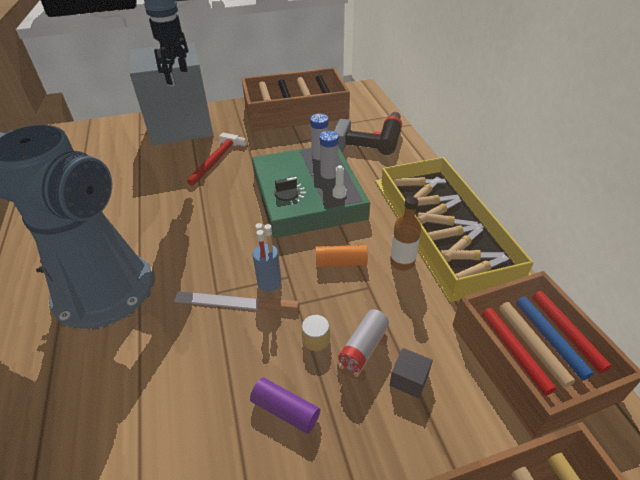

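The top view shows these candidates for the target:

| Object | Top view pixel | Verdict |
|---|---|---|
| Steel cylinder with red end | (441,257) | Side view (364,340). This is the cup |
| Orange cylinder | (311,241) | Look-alike |
| Purple cylinder | (480,347) | Look-alike |
| Blue-topped cups | (102,195), (155,195) | Already drying |
| Red rods | (485,77) | Lying in a box |

I choose (441,257) because it is steel with a red base. The free peg is at (215,208) and the dial at (190,275), both on the dryer. Next I'll check the choice in a close crop and measure.

Run:
```python
from h import *
T=load('top0');S=load('side0')
a=T['pixels'][190:330,370:530,::-1];b=S['pixels'][290:410,280:440,::-1]
d=T['pixels'][170:320,80:260,::-1]
pad=lambda i:cv2.resize(i,(390,290),interpolation=cv2.INTER_CUBIC)
cv2.imwrite('pics/crop1.png',np.vstack([np.hstack([pad(a),pad(b)]),np.hstack([pad(d),pad(S['pixels'][110:250,230:390,::-1])])]))
def rep(n,c,box,lo,hi,band=None):
    P=cloud(c);x0,y0,x1,y1=box
    hsv=cv2.cvtColor(c['pixels'],cv2.COLOR_RGB2HSV)
    m=cv2.inRange(hsv,lo,hi)>0; k=np.zeros_like(m);k[y0:y1,x0:x1]=1;m&=k
    if band: m&=(P[...,2]>band[0])&(P[...,2]<band[1])
    Q=P[m]; vv,uu=np.nonzero(m)
    print(n,len(Q),'pix',uu.mean().round(1),vv.mean().round(1),'mean',Q.mean(0).round(4),'min',np.percentile(Q,2,0).round(3),'max',np.percentile(Q,98,0).round(3))
    return Q
A=((0,0,0),(180,255,255))
for n,c,cup,red in(('top',T,(400,220,480,295),(440,255,480,295)),('side',S,(330,300,395,380),(330,335,375,380))):
    rep(n+' cup>25',c,cup,*A,(0.045,.1))
    rep(n+' red',c,red,(165,120,60),(180,255,255),(.02,.1)); rep(n+' red2',c,red,(0,150,60),(8,255,255),(.02,.1))
rep('block',T,(445,200,505,250),*A,(.04,.06));rep('tin',T,(385,275,435,320),*A,(.04,.06))
rep('oil',T,(300,130,360,195),*A,(.1,.3));rep('jar',T,(290,305,345,350),*A,(.08,.3))
rep('deck green',T,(80,170,260,320),(60,80,20),(90,255,255),(.05,.07))
rep('pegT',T,(200,190,235,225),*A,(.12,.17));rep('pegS',S,(325,155,355,205),*A,(.12,.17))
rep('cupb',T,(85,175,120,215),*A,(.16,.2));rep('cupc',T,(140,175,172,215),*A,(.16,.2))
rep('dial',T,(165,250,225,300),*A,(.068,.08));rep('bar',T,(165,250,225,300),*A,(.092,.11));rep('barS',S,(265,165,310,205),*A,(.092,.11))
```

```text
top cup>25 2127 pix 443.7 254.9 mean [ 0.5125 -0.3375  0.0666] min [ 0.44  -0.411  0.047] max [ 0.583 -0.263  0.081]
top red 1 pix 455.0 273.0 mean [ 0.475  -0.3546  0.0769] min [ 0.475 -0.355  0.077] max [ 0.475 -0.355  0.077]
top red2 255 pix 460.3 275.0 mean [ 0.4717 -0.3656  0.0727] min [ 0.455 -0.386  0.051] max [ 0.492 -0.348  0.082]
side cup>25 1561 pix 364.3 339.6 mean [ 0.5123 -0.3453  0.0704] min [ 0.462 -0.39   0.049] max [ 0.567 -0.293  0.079]<stdin>:13: RuntimeWarning: Mean of empty slice.
  ret = ret.dtype.type(ret / rcount)
  ret = um.true_divide(
Traceback (most recent call last):
IndexError: index -1 is out of bounds for axis 0 with size 0
```

View pics/crop1.png

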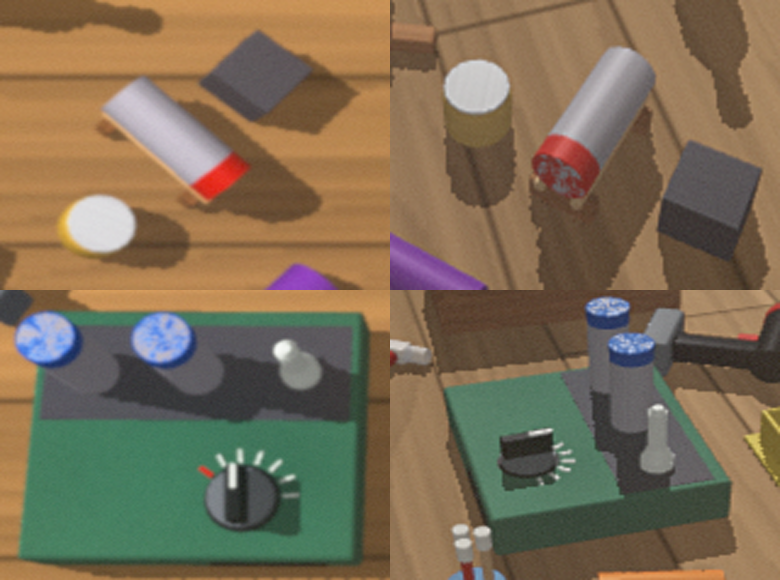

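The crop shows the steel cup with its red base at (460,275). The block is on its far side and the tin on its near side. The free peg is the right-hand one and the dial pointer is not at zero.

```bash
cat >> h.py <<'E'
def pick(c,box,lo,hi,band=(-1,9)):
    P=cloud(c);x0,y0,x1,y1=box
    m=cv2.inRange(cv2.cvtColor(c['pixels'],cv2.COLOR_RGB2HSV),lo,hi)>0; k=np.zeros_like(m);k[y0:y1,x0:x1]=1
    m&=k&(P[...,2]>band[0])&(P[...,2]<band[1]); return m,P[m]
A=((0,0,0),(180,255,255))
def tri(c1,p1,c2,p2):
    o1,d1=ray(c1,*p1);o2,d2=ray(c2,*p2);s=np.linalg.lstsq(np.stack([d1,-d2],1),o2-o1,rcond=None)[0]
    a,b=o1+s[0]*d1,o2+s[1]*d2; return (a+b)/2,np.linalg.norm(a-b)
E
python3 - <<'E'
from h import *
T=load('top0');S=load('side0')
def rep(n,c,box,lo,hi,band):
    m,Q=pick(c,box,lo,hi,band)
    if not len(Q): print(n,'none');return Q
    v,u=np.nonzero(m);r=cv2.minAreaRect((Q[:,:2]*1000).astype(np.float32))
    print(n,len(Q),'pix',u.mean().round(),v.mean().round(),'mean',Q.mean(0).round(3),'zmax',np.percentile(Q[:,2],95).round(3),'rect',np.round(r[0]),np.round(r[1]),round(r[2],1))
    return Q
for n,c,b in(('top',T,(400,220,480,295)),('side',S,(330,300,395,380))):
    m,_=pick(c,b,*A,(.04,.1)); n_,L,st,ce=cv2.connectedComponentsWithStats(m.astype(np.uint8))
    i=1+st[1:,4].argmax();m=L==i;Q=cloud(c)[m]
    w,V=np.linalg.eigh(np.cov(Q[:,:2].T));d=V[:,1];d*=np.sign(d[1])
    s=Q[:,:2]@d;t=Q[:,:2]@np.array([-d[1],d[0]])
    print(n,'cup',m.sum(),'dir',np.degrees(np.arctan2(d[1],d[0])).round(1),'ext',np.percentile(s,[1,99]).round(3),np.percentile(t,[1,99]).round(3),'mid',(np.percentile(s,[1,99]).mean()*d+np.percentile(t,[1,99]).mean()*np.array([-d[1],d[0]])).round(3),np.percentile(Q[:,2],97).round(3))
    print([ (x.round(1)) for x in cv2.minAreaRect(np.argwhere(m)[:,::-1].astype(np.float32))[:2] for x in [np.array(x)]])
rep('block',T,(445,200,505,250),*A,(.04,.06));rep('tin',T,(385,275,435,320),*A,(.04,.06))
rep('oil',T,(300,130,360,195),*A,(.1,.3));rep('jar',T,(290,305,345,350),*A,(.08,.3))
rep('deck green',T,(80,170,260,320),(60,80,20),(90,255,255),(.05,.07))
rep('deck',T,(80,170,260,320),*A,(.05,.07))
rep('pegT',T,(200,190,235,225),*A,(.12,.17));rep('pegS',S,(325,155,355,205),*A,(.12,.17))
rep('cupb',T,(85,175,120,215),*A,(.16,.2));rep('cupc',T,(140,175,172,215),*A,(.16,.2))
rep('dial',T,(165,250,225,300),*A,(.068,.08));rep('bar',T,(165,250,225,300),*A,(.092,.11));rep('barS',S,(265,165,310,205),*A,(.092,.11))
rep('pointer',T,(165,250,200,280),(0,0,150),(180,60,255),(.08,.12));rep('orange',T,(280,200,340,280),*A,(.03,.1))
E
```

```text
top cup 1561 dir 42.4 ext [0.094 0.211] [-0.616 -0.569] mid [ 0.512 -0.335] 0.081
[array([441.8, 256.3]), array([63.6, 24.7])]
side cup 1569 dir 41.0 ext [0.109 0.228] [-0.616 -0.57 ] mid [ 0.516 -0.337] 0.079
[array([364.4, 339.1]), array([26.3, 64.1])]
block 921 pix 477.0 224.0 mean [ 0.577 -0.411  0.05 ] zmax 0.054 rect [ 578. -411.] [60. 62.] 46.9
tin 638 pix 411.0 298.0 mean [ 0.431 -0.273  0.05 ] zmax 0.054 rect [ 431. -273.] [55. 53.] 77.2
oil 889 pix 332.0 159.0 mean [ 0.68  -0.118  0.144] zmax 0.192 rect [ 685. -119.] [59. 51.] 84.0
jar 734 pix 318.0 329.0 mean [ 0.368 -0.092  0.117] zmax 0.172 rect [369. -93.] [54. 55.] 0.2
deck green 10569 pix 166.0 267.0 mean [0.491 0.201 0.06 ] zmax 0.064 rect [537. 196.] [298. 256.] 89.5
deck 16521 pix 172.0 250.0 mean [0.524 0.191 0.061] zmax 0.064 rect [549. 218.] [342. 283.] 89.6
pegT 129 pix 213.0 202.0 mean [0.597 0.1   0.14 ] zmax 0.149 rect [599. 102.] [21. 19.] 45.0
pegS 155 pix 336.0 165.0 mean [0.602 0.131 0.132] zmax 0.147 rect [600. 139.] [97. 34.] 82.9
cupb 695 pix 102.0 195.0 mean [0.599 0.289 0.179] zmax 0.183 rect [601. 292.] [49. 48.] 69.4
cupc 680 pix 156.0 196.0 mean [0.598 0.195 0.179] zmax 0.183 rect [600. 197.] [49. 47.] 46.6
dial 473 pix 192.0 277.0 mean [0.469 0.147 0.074] zmax 0.077 rect [469. 150.] [56. 59.] 9.0
bar 270 pix 188.0 274.0 mean [0.47  0.149 0.101] zmax 0.105 rect [470. 149.] [56. 16.] 2.6
barS 134 pix 285.0 181.0 mean [0.473 0.147 0.099] zmax 0.103 rect [473. 150.] [54. 21.] 7.6
pointer 40 pix 187.0 265.0 mean [0.486 0.151 0.102] zmax 0.106 rect [486. 152.] [24.  6.] 4.9
orange 1367 pix 311.0 241.0 mean [ 0.545 -0.08   0.044] zmax 0.05 rect [547. -79.] [ 47. 121.] 77.1
```

carry_out --plan '[[[0.04,-0.03,0.02,0,0,0,1],[0.08,-0.06,0.04,0,0,0,1],[0.1,-0.1,0.06,0,0,0,1],[0.1,-0.14,0.07,0,0,0,1],[0.1,-0.16,0.08,0,0,0,1]]]'

```text
time_s: 0.57
eef_pos: [0.3547, 0.36, 0.3084]
eef_rot: [-0.0, 0.228, 0.974, -0.001]
wrist_force: [1.2, 0.3, -0.1]
opening: 1.0
grasp_force: 0.0
```

Cup centre is about (0.514,-0.336), mouth direction about 42°. The peg is at (0.600,0.102). The dial is at (0.470,0.149), with q≈0.85. The measured heights (0.079, 0.147 and 0.101) match the text. Next I collect kinematic data.

```bash
cat >> h.py <<'E'
def log():
    o=get_obs();open('log.txt','a').write(' '.join(map(str,[*o['q'],*o['eef_pos'],*o['eef_rot']]))+'\n');return o
E
python3 -c "
from h import *
o=log();print(o['q'].round(3))"
```

```text
[ 0.558 -0.034  1.68  -0.     1.497 -0.554]
```

carry_out --plan '[[[0.04,-0.02,0.0,0.1,0,0.05,0.8],[0.06,-0.05,0.0,0.2,0,0.1,0.8],[0.08,-0.09,0.0,0.2,0.1,0.1,0.8],[0.1,-0.13,0.0,0.2,0.2,0.1,0.8],[0.1,-0.17,0.0,0.2,0.3,0.1,0.8]]]'

```text
time_s: 0.98
eef_pos: [0.4545, 0.1976, 0.3095]
eef_rot: [-0.169, 0.175, 0.968, 0.064]
wrist_force: [0.8, 0.6, 0.3]
opening: 0.798
grasp_force: 0.0
```

Run:
```python
from h import *
o=log();print(o['q'].round(3),o['eef_pos'].round(3),o['eef_rot'].round(3),o['opening'])
```

```text
[ 0.039  0.124  1.555  0.199  1.766 -1.164] [0.455 0.198 0.309] [-0.169  0.175  0.968  0.064] 0.7983758435823305
```

carry_out --plan '[[[0.0,-0.04,0.0,0.1,-0.1,0.0,0.8],[0.0,-0.08,0.0,0.2,-0.1,0.1,0.8],[0.0,-0.12,0.0,0.2,-0.1,0.2,0.8],[0.0,-0.16,0.0,0.2,-0.1,0.3,0.8],[0.0,-0.2,0.0,0.2,-0.1,0.3,0.8]]]'

```text
time_s: 1.4
eef_pos: [0.4527, 0.0001, 0.3082]
eef_rot: [-0.144, 0.005, 0.979, 0.142]
wrist_force: [0.7, -0.4, 0.0]
opening: 0.802
grasp_force: 0.0
```

Run:
```python
from h import *
o=log();print(o['q'].round(3),o['eef_pos'].round(3),o['eef_rot'].round(3),o['opening'])
```

```text
[-0.379  0.085  1.612  0.161  1.82  -1.929] [0.453 0.    0.308] [-0.144  0.005  0.979  0.142] 0.8018885185476065
```

Run:
```python
from h import *
from scipy.spatial.transform import Rotation as R
D=np.loadtxt('log.txt')
D=np.vstack([[0.906,.1815,1.6075,0,1.354,-.206,.254,.515,.230,0,.227,.974,-.001],D])
Mx=[];y=[]
for d in D:
    q=d[:6];Re=R.from_quat(d[[10,11,12,9]])
    R1=R.from_euler('z',q[0]);R2=R1*R.from_euler('y',q[1]);R3=R2*R.from_euler('y',q[2]);R4=R3*R.from_euler('z',q[3]);R5=R4*R.from_euler('y',q[4])
    for s in(1,-1):
        E=(R5*R.from_euler('z',s*q[5])).inv()*Re; print(s,E.as_rotvec().round(3),end=' ')
    print()
    # params: a1,d1,L2,a3,L3,L6,b
    e=np.eye(3)
    Mx.append(np.stack([R1.apply(e[0]),e[2],R2.apply(e[2]),R3.apply(e[0]),R3.apply(e[2]),R5.apply(e[2]),R1.apply(e[1])],1));y.append(d[6:9])
M=np.vstack(Mx);y=np.hstack(y);s=np.linalg.svd(M)[1];print(s)
x,r,_,_=np.linalg.lstsq(M,y,rcond=None);print(x,(M@x-y).round(4))
```

```text
1 [ 1.00e-03 -0.00e+00  1.57e+00] -1 [ 1.000e-03 -0.000e+00  1.158e+00] 
1 [-0.     0.     1.571] -1 [-0.     0.     0.463] 
1 [-0.    -0.     1.571] -1 [-0.     0.    -0.758] 
1 [-0.    -0.     1.571] -1 [-0.     0.    -2.287] 
[3.97925085 2.82975161 2.0052799  0.34320663 0.1113644  0.07494208
 0.0333444 ]
[-0.00521899  0.31638435  0.4388383   0.08864825  0.52001544  0.31883899
  0.11780386] [ 0.      0.      0.0001  0.      0.      0.0001  0.     -0.     -0.0001
 -0.0001  0.     -0.0001]
```

```bash
cat > kin.py <<'E'
import numpy as np
from scipy.spatial.transform import Rotation as R
from scipy.optimize import least_squares
X=np.array([-0.00521899,0.31638435,0.4388383,0.08864825,0.52001544,0.31883899,0.11780386])
LO=np.array([-2.99,-.89,.3,-1.14,0,-3.12]);HI=np.array([2.99,2.07,2.58,4.28,2.63,3.12])
def fk(q):
    r=R.from_euler('z',q[0]);p=r.apply([X[0],X[6],X[1]]);r=r*R.from_euler('y',q[1]);p=p+r.apply([0,0,X[2]])
    r=r*R.from_euler('y',q[2]);p=p+r.apply([X[3],0,X[4]]);wc=p;r=r*R.from_euler('z',q[3])*R.from_euler('y',q[4]);p=p+r.apply([0,0,X[5]])
    return p,r*R.from_euler('z',q[5]+np.pi/2),wc
def ik(p,r,seeds):
    out=[]
    for s in seeds:
        f=lambda q:np.r_[(fk(q)[0]-p)*5,(r.inv()*fk(q)[1]).as_rotvec()]
        o=least_squares(f,np.clip(s,LO+.01,HI-.01),bounds=(LO,HI))
        if o.cost<1e-8 and not any(np.abs(o.x-k).max()<.02 for k in out): out.append(o.x)
    return out
def frame(xa,za): # tool x and z directions
    xa=np.array(xa,float);za=np.array(za,float);return R.from_matrix(np.stack([xa,np.cross(za,xa),za],1))
E
python3 - <<'E'
from kin import *
rng=np.random.default_rng(0);seeds=[rng.uniform(LO,HI) for _ in range(60)]
t=np.radians(41.7);m=np.array([np.cos(t),np.sin(t),0]);c=np.array([.514,-.336,.054])
for s in(1,-1):
    print('grasp',s,[q.round(2).tolist() for q in ik(c-.032*m+[0,0,-.022],frame(s*m,[0,0,-1]),seeds)])
    for psi in(-30,0,15,30,60,90):
        a=np.radians(psi);h=np.array([np.cos(a),np.sin(a),0]);
        for zz in (.152,.26):
            print(psi,zz,[q.round(2).tolist()+fk(q)[2].round(2).tolist() for q in ik(np.array([.6,.102,zz])+.023*h,frame([0,0,-s],h),seeds)])
E
```

```text
grasp 1 [[-0.83, 0.49, 1.64, -0.0, 1.01, 0.02]]
-30 0.152 [[0.35, 0.67, 2.03, 4.06, 1.29, 1.23, 0.34, 0.25, 0.15]]
-30 0.26 [[0.35, 0.38, 2.1, 4.13, 1.16, 1.03, 0.34, 0.25, 0.26]]
0 0.152 [[-0.05, 0.61, 2.26, 3.09, 1.3, 1.59, 0.3, 0.1, 0.15]]
0 0.26 [[-0.05, 0.22, 2.35, 3.08, 1.0, 1.6, 0.3, 0.1, 0.26]]
15 0.152 [[-0.3, 0.61, 2.28, 2.56, 1.35, 1.71, 0.31, 0.03, 0.15]]
15 0.26 [[-0.3, 0.21, 2.36, 2.5, 1.1, 1.9, 0.31, 0.03, 0.26]]
30 0.152 [[-0.48, 0.62, 2.21, 2.12, 1.4, 1.84, 0.34, -0.05, 0.15]]
30 0.26 [[-0.48, 0.26, 2.29, 2.06, 1.26, 2.09, 0.34, -0.05, 0.26]]
60 0.152 [[-0.58, 0.72, 1.91, 1.52, 1.6, 2.09, 0.45, -0.15, 0.15]]
60 0.26 [[-0.58, 0.46, 1.97, 1.53, 1.61, 2.29, 0.45, -0.15, 0.26]]
90 0.152 [[-0.5, 0.88, 1.52, 1.19, 1.9, 2.25, 0.6, -0.19, 0.15]]
90 0.26 [[-0.5, 0.68, 1.57, 1.24, 1.95, 2.39, 0.6, -0.19, 0.26]]
grasp -1 []
-30 0.152 [[0.35, 0.67, 2.03, 4.06, 1.29, -1.92, 0.34, 0.25, 0.15]]
-30 0.26 [[0.35, 0.38, 2.1, 4.13, 1.16, -2.11, 0.34, 0.25, 0.26]]
0 0.152 [[-0.05, 0.61, 2.26, 3.09, 1.3, -1.56, 0.3, 0.1, 0.15]]
0 0.26 [[-0.05, 0.22, 2.35, 3.08, 1.0, -1.54, 0.3, 0.1, 0.26]]
15 0.152 [[-0.3, 0.61, 2.28, 2.56, 1.35, -1.43, 0.31, 0.03, 0.15]]
15 0.26 [[-0.3, 0.21, 2.36, 2.5, 1.1, -1.24, 0.31, 0.03, 0.26]]
30 0.152 [[-0.48, 0.62, 2.21, 2.12, 1.4, -1.3, 0.34, -0.05, 0.15]]
30 0.26 [[-0.48, 0.26, 2.29, 2.06, 1.26, -1.05, 0.34, -0.05, 0.26]]
60 0.152 [[-0.58, 0.72, 1.91, 1.52, 1.6, -1.05, 0.45, -0.15, 0.15]]
60 0.26 [[-0.58, 0.46, 1.97, 1.53, 1.61, -0.85, 0.45, -0.15, 0.26]]
90 0.152 [[-0.5, 0.88, 1.52, 1.19, 1.9, -0.89, 0.6, -0.19, 0.15]]
90 0.26 [[-0.5, 0.68, 1.57, 1.24, 1.95, -0.75, 0.6, -0.19, 0.26]]
```

```bash
cat >> kin.py <<'E'
def go(p,r,cur=None):
    from bench import get_obs
    if cur is None: o=get_obs();cur=(o['eef_pos'],R.from_quat(np.array(o['eef_rot'])[[1,2,3,0]]))
    d=np.array(p)-cur[0];w=(r*cur[1].inv()).as_rotvec();n=np.linalg.norm
    print('shift',d.round(4).tolist(),'turn',w.round(3).tolist(),'rows',round(n(d)/.0417,1),round(np.degrees(n(w))/7.16,1))
E
python3 - <<'E'
from kin import *
t=np.radians(41.7);m=np.array([np.cos(t),np.sin(t),0]);c=np.array([.514,-.336,.054])
go(c-.032*m+[0,0,.20],frame(m,[0,0,-1]))
E
```

```text
shift [0.0374, -0.3574, -0.0542] turn [-0.479, 0.21, -2.362] rows 8.7 19.4
```

carry_out --plan '[[[0.002,-0.02,0,-0.024,0.0105,-0.118,0.8],[0.004,-0.05,0,-0.048,0.021,-0.236,0.8],[0.006,-0.09,0,-0.072,0.0315,-0.354,0.8],[0.01,-0.11,0,-0.096,0.042,-0.472,0.8],[0.01,-0.12,0,-0.12,0.0525,-0.59,0.8]]]'

```text
time_s: 1.82
eef_pos: [0.4631, -0.121, 0.3081]
eef_rot: [-0.121, 0.309, 0.936, 0.119]
wrist_force: [0.0, 0.1, -0.2]
opening: 0.799
grasp_force: 0.0
```

carry_out --plan '[[[0.002,-0.02,0,-0.024,0.0105,-0.118,0.8],[0.004,-0.05,0,-0.048,0.021,-0.236,0.8],[0.006,-0.09,0,-0.072,0.0315,-0.354,0.8],[0.01,-0.11,0,-0.096,0.042,-0.472,0.8],[0.01,-0.12,0,-0.12,0.0525,-0.59,0.8]]]'

```text
time_s: 2.23
eef_pos: [0.4729, -0.241, 0.308]
eef_rot: [-0.087, 0.577, 0.808, 0.085]
wrist_force: [0.1, 0.9, -0.1]
opening: 0.803
grasp_force: 0.0
```

carry_out --plan '[[[0.002,-0.02,0,-0.024,0.0105,-0.118,0.8],[0.004,-0.05,0,-0.048,0.021,-0.236,0.8],[0.006,-0.09,0,-0.072,0.0315,-0.354,0.8],[0.01,-0.11,0,-0.096,0.042,-0.472,0.8],[0.01,-0.117,0,-0.12,0.0525,-0.59,0.8]]]'

```text
time_s: 2.65
eef_pos: [0.4825, -0.3583, 0.3077]
eef_rot: [-0.045, 0.793, 0.607, 0.043]
wrist_force: [-0.6, -0.1, -0.2]
opening: 0.801
grasp_force: 0.0
```

carry_out --plan '[[[0.002,0,-0.01,-0.024,0.0105,-0.118,0.8],[0.004,0,-0.02,-0.048,0.021,-0.236,0.8],[0.006,0,-0.03,-0.072,0.0315,-0.354,0.8],[0.007,0,-0.03,-0.096,0.042,-0.472,0.8],[0.007,0,-0.03,-0.12,0.0525,-0.59,0.8]]]'

```text
time_s: 3.07
eef_pos: [0.4895, -0.3545, 0.2772]
eef_rot: [-0.0, 0.936, 0.352, -0.002]
wrist_force: [-0.3, 0.6, 1.9]
opening: 0.801
grasp_force: 0.0
```

Run:
```python
from h import *
from kin import *
o=log();print(o['q'].round(3))
c=snap('wrist','w1');T=snap('top','top1')
t=np.radians(41.7);m=np.array([np.cos(t),np.sin(t),0]);cc=np.array([.514,-.336,.054])
go(cc-.032*m+[0,0,.20],frame(m,[0,0,-1]))
for z in(0.054,): print(proj(c,cc+[0,0,0]),proj(c,cc-.06*m),proj(c,cc+.06*m))
```

```text
[-0.821  0.213  1.476 -0.004  1.455  0.032]
shift [-0.0, -0.0033, -0.0242] turn [0.001, -0.003, 0.003] rows 0.6 0.0
(np.float64(320.2589749934272), np.float64(152.75136225239063)) (np.float64(320.70058501859336), np.float64(215.58020938557684)) (np.float64(319.7662028373545), np.float64(82.64356419292196))
```

View pics/w1.png

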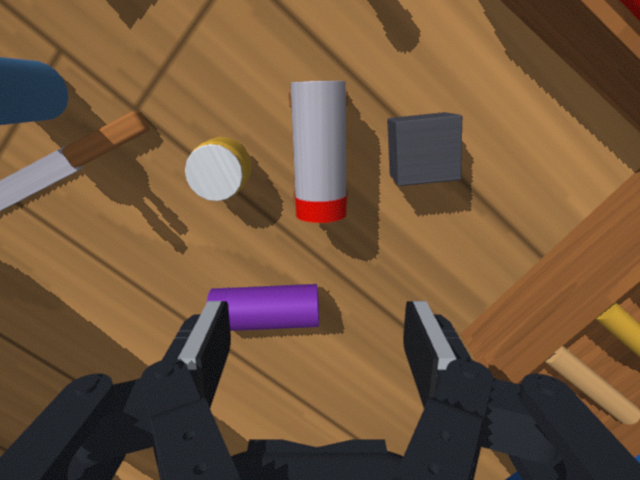

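Wrist view: the cup runs from (319,82) to (321,220) and lines up with the tool. The tin is at (215,170) and the block at (425,150), with gaps of about 50 px. I'll refine the axis from its edges.

Run:
```python
from h import *
c=load('w1');T=load('top1')
def axis(c,box):
    m,_=pick(c,box,*A,(.04,.1)); n,L,st,_=cv2.connectedComponentsWithStats(m.astype(np.uint8));m=L==1+st[1:,4].argmax()
    return m
m=axis(c,(285,60,365,235));K=[]
for v in range(95,205):
    u=np.nonzero(m[v])[0]; K.append(onz(c,(u.min()+u.max()+1)/2-.5,v,.054)[:2])
K=np.array(K);f=cv2.fitLine(K.astype(np.float32),cv2.DIST_HUBER,0,.01,.01).ravel();d=f[:2]*np.sign(f[0])
vv=np.nonzero(m)[0];print('dir',np.degrees(np.arctan2(d[1],d[0])),'pt',f[2:],'v',vv.min(),vv.max())
n=np.array([-d[1],d[0]]);print('perp offset of (.514,-.336):',(np.array([.514,-.336])-f[2:])@n)
Q=cloud(c)[m];s=Q[:,:2]@d;print('ends along',np.percentile(s,[.5,99.5]),'top z',np.percentile(Q[:,2],[50,95]), 'centre',(np.percentile(s,[.5,99.5]).mean())*d+(f[2:]@n)*n)
hs=cv2.cvtColor(c['pixels'],cv2.COLOR_RGB2HSV)
r=m&((hs[...,0]<8)|(hs[...,0]>170))&(hs[...,1]>130);s=cloud(c)[r][:,:2]@d;print('red along',np.percentile(s,[1,99]))
for nm,b in(('block',(375,100,475,195)),('tin',(175,130,255,205))):
    _,Q=pick(c,b,*A,(.042,.06));t=Q[:,:2]@n-f[2:]@n;print(nm,np.percentile(t,[1,99]).round(3),(np.percentile(Q[:,:2]@d,[1,99])-0).round(3))
# two-view height: red base centre pixel in wrist and top
def cen(c,b):
    h=cv2.cvtColor(c['pixels'],cv2.COLOR_RGB2HSV);k=((h[...,0]<8)|(h[...,0]>170))&(h[...,1]>130);z=np.zeros_like(k);z[b[1]:b[3],b[0]:b[2]]=1;v,u=np.nonzero(k&z);return u.mean(),v.mean()
print('red tri wrist+side',tri(c,cen(c,(285,180,360,235)),T,cen(T,(440,255,480,295))))
```

```text
dir 42.42993 pt [ 0.5134865 -0.3352521] v 81 222
perp offset of (.514,-.336): -0.0008984718806089472
ends along [0.09455096 0.21336739] top z [0.07481966 0.07823199] centre [ 0.51433075 -0.33448035]
red along [0.09410019 0.11347034]
block [-0.13 -0.07] [0.122 0.182]
tin [0.075 0.125] [0.111 0.161]
 ** On entry to DLASCL parameter number  4 had an illegal value
 ** On entry to DLASCL parameter number  4 had an illegal value
 ** On entry to DLASCL parameter number  4 had an illegal value
 ** On entry to DLASCL parameter number  4 had an illegal value
 ** On entry to DLASCL parameter number  5 had an illegal value
 ** On entry to DLASCL parameter number  4 had an illegal value<stdin>:19: RuntimeWarning: Mean of empty slice.
  ret = ret.dtype.type(ret / rcount)
Traceback (most recent call last):
  File "h.py", line 26, in tri
    o1,d1=ray(c1,*p1);o2,d2=ray(c2,*p2);s=np.linalg.lstsq(np.stack([d1,-d2],1),o2-o1,rcond=None)[0]
                                          ~~~~~~~~~~~~~~~^^^^^^^^^^^^^^^^^^^^^^^^^^^^^^^^^^^^^^^
numpy.linalg.LinAlgError: SVD did not converge in Linear Least Squares
```

Run:
```python
from kin import *
from h import log;log()
t=np.radians(42.3);m=np.array([np.cos(t),np.sin(t),0]);cc=np.array([.5143,-.335,.054])
go(cc-.032*m+[0,0,-.022],frame(m,[0,0,-1]))
```

```text
shift [0.0005, -0.0025, -0.2462] turn [0.001, -0.003, 0.014] rows 5.9 0.1
```

carry_out --plan '[[[0.0005,-0.0025,-0.04,0,0,0.013,0.8],[0.0005,-0.0025,-0.08,0.001,-0.003,0.013,0.8],[0.0005,-0.0025,-0.115,0.001,-0.003,0.013,0.8],[0.0005,-0.0025,-0.15,0.001,-0.003,0.013,0.8],[0.0005,-0.0025,-0.18,0.001,-0.003,0.013,0.8]]]'

```text
time_s: 3.58
eef_pos: [0.4897, -0.3568, 0.0961]
eef_rot: [-0.001, 0.932, 0.362, 0.0]
wrist_force: [-0.2, -0.2, -0.3]
opening: 0.804
grasp_force: 0.0
```

carry_out --plan '[[[0,0,-0.015,0,0,0,0.8],[0,0,-0.03,0,0,0,0.8],[0,0,-0.045,0,0,0,0.8],[0,0,-0.058,0,0,0,0.8],[0,0,-0.065,0,0,0,0.8]]]'

```text
time_s: 4.0
eef_pos: [0.4896, -0.3569, 0.0317]
eef_rot: [-0.001, 0.932, 0.362, -0.0]
wrist_force: [0.2, 1.1, 0.1]
opening: 0.801
grasp_force: 0.0
```

Run:
```python
from kin import *
from h import *
o=log();print(o['eef_pos'].round(4),o['wrist_force'].round(2));snap('wrist','w2')
t=np.radians(42.3);m=np.array([np.cos(t),np.sin(t),0]);cc=np.array([.5143,-.335,.054])
go(cc-.032*m+[0,0,-.022],frame(m,[0,0,-1]))
```

```text
[ 0.4896 -0.3569  0.0317] [0.18 1.12 0.09]
shift [0.0014, -0.0001, 0.001] turn [-0.002, -0.001, -0.001] rows 0.0 0.0
```

View pics/w2.png

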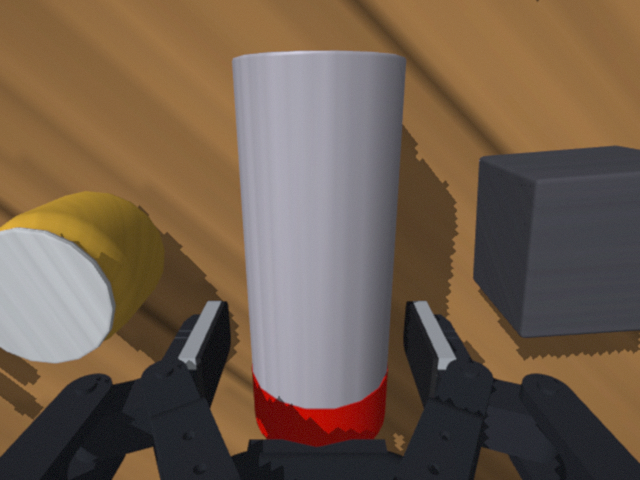

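The cup at u≈320 sits centred between the pads (230 and 408), clear of the tin and block. I'll close and then lift.

carry_out --plan '[[[0.001,0,0,0,0,0,0.3],[0.001,0,0,0,0,0,0.3],[0.001,0,0,0,0,0,0.3],[0.001,0,0,0,0,0,0.2],[0.001,0,0,0,0,0,0.2]]]'

```text
time_s: 4.47
eef_pos: [0.4913, -0.3571, 0.0347]
eef_rot: [0.0, 0.933, 0.361, 0.0]
wrist_force: [-4.4, 2.9, 3.9]
opening: 0.551
grasp_force: 61.3
```

carry_out --plan '[[[0,0,0,0,0,0,0.2],[0,0,0.005,0,0,0,0.2],[0,0,0.015,0,0,0,0.2],[0,0,0.025,0,0,0,0.2],[0,0,0.04,0,0,0,0.2]]]'

```text
time_s: 4.88
eef_pos: [0.4915, -0.3574, 0.0745]
eef_rot: [0.001, 0.933, 0.361, 0.0]
wrist_force: [-0.6, -1.1, -2.2]
opening: 0.552
grasp_force: 61.9
```

Run:
```python
from kin import *
from h import *
o=log();q=o['q'];X0=X.copy()
D=np.loadtxt('log.txt');print(max(np.linalg.norm(fk(d[:6])[0]-d[6:9]) for d in D))
p0=np.array([.4915,-.357,.26]);r0=R.from_quat(o['eef_rot'][[1,2,3,0]])
a=np.radians(80);h=np.array([np.cos(a),np.sin(a),0]);r1=frame([0,0,-1],h);p1=np.array([.6,.102,.30])+.023*h
w=(r1*r0.inv()).as_rotvec();print(w.round(3),np.degrees(np.linalg.norm(w))/7.16,(p1-o['eef_pos']).round(3))
for via in([.45,-.2,.32],[.5,-.25,.33],[.55,-.2,.33]):
    print(via);qq=q
    for f in np.linspace(0,1,11):
        p=(p0+(np.array(via)-p0)*2*f) if f<.5 else np.array(via)+(p1-via)*(2*f-1)
        r=R.from_rotvec(w*min(1,f*1.25))*r0
        s=ik(p,r,[qq])
        if not s: print(f,'none');continue
        qq=s[0];P,_,wc=fk(qq);print(f.round(1),p.round(2),qq.round(2),'wc',wc.round(2),'mouth',(P-.023*r.apply([0,0,1])+.092*r.apply([1,0,0])).round(2))
```

```text
0.0028123670182593485
[ 0.941  1.705 -1.843] 21.45570515828369 [0.112 0.482 0.225]
[0.45, -0.2, 0.32]
0.0 [ 0.49 -0.36  0.26] [-0.82  0.23  1.49  0.    1.42  0.01] wc [ 0.49 -0.36  0.58] mouth [ 0.56 -0.3   0.28]
0.1 [ 0.48 -0.33  0.27] [-0.78  0.34  1.34 -0.04  1.69  0.29] wc [ 0.55 -0.37  0.58] mouth [ 0.57 -0.28  0.28]
0.2 [ 0.47 -0.29  0.28] [-0.76  0.45  1.23 -0.01  1.94  0.54] wc [ 0.58 -0.39  0.57] mouth [ 0.57 -0.27  0.28]
0.3 [ 0.47 -0.26  0.3 ] [-0.77  0.54  1.16  0.07  2.15  0.8 ] wc [ 0.6  -0.42  0.54] mouth [ 0.56 -0.26  0.28]
0.4 [ 0.46 -0.23  0.31] [-0.8   0.6   1.16  0.22  2.3   1.09] wc [ 0.6  -0.45  0.5 ] mouth [ 0.54 -0.25  0.27]
0.5 [ 0.45 -0.2   0.32] [-0.85  0.61  1.23  0.41  2.38  1.42] wc [ 0.57 -0.47  0.45] mouth [ 0.52 -0.23  0.26]
0.6 [ 0.48 -0.14  0.32] [-0.83  0.61  1.35  0.69  2.34  1.81] wc [ 0.55 -0.43  0.4 ] mouth [ 0.53 -0.17  0.24]
0.7 [ 0.51 -0.07  0.31] [-0.82  0.58  1.51  0.95  2.22  2.13] wc [ 0.53 -0.39  0.35] mouth [ 0.53 -0.1   0.23]
0.8 [ 0.54 -0.01  0.31] [-0.78  0.52  1.71  1.17  2.04  2.38] wc [ 0.49 -0.32  0.31] mouth [ 0.54 -0.03  0.22]
[... 1966 characters left out ...]
 [ 0.68 -0.45  0.51] mouth [ 0.62 -0.25  0.28]
0.5 [ 0.55 -0.2   0.33] [-0.75  0.78  0.94  0.58  2.44  1.62] wc [ 0.67 -0.47  0.46] mouth [ 0.62 -0.23  0.27]
0.6 [ 0.56 -0.14  0.32] [-0.75  0.74  1.13  0.83  2.35  1.97] wc [ 0.63 -0.43  0.4 ] mouth [ 0.61 -0.17  0.25]
0.7 [ 0.57 -0.07  0.32] [-0.75  0.67  1.37  1.04  2.2   2.24] wc [ 0.59 -0.39  0.35] mouth [ 0.59 -0.1   0.23]
0.8 [ 0.58 -0.01  0.31] [-0.74  0.57  1.62  1.22  2.02  2.44] wc [ 0.53 -0.32  0.31] mouth [ 0.58 -0.03  0.22]
0.9 [0.59 0.06 0.31] [-0.64  0.55  1.67  1.27  1.94  2.44] wc [ 0.54 -0.25  0.31] mouth [0.59 0.04 0.21]
1.0 [0.6  0.12 0.3 ] [-0.54  0.53  1.71  1.34  1.85  2.43] wc [ 0.55 -0.19  0.3 ] mouth [0.6  0.1  0.21]
```

carry_out --plan '[[[0,0,0.04,0,0,0,0.2],[0,0,0.08,0,0,0,0.2],[0,0,0.12,0,0,0,0.2],[0,0,0.155,0,0,0,0.2],[0,0,0.185,0,0,0,0.2]]]'

```text
time_s: 5.3
eef_pos: [0.4922, -0.3581, 0.2639]
eef_rot: [0.003, 0.933, 0.361, 0.001]
wrist_force: [1.0, -0.3, -2.4]
opening: 0.553
grasp_force: 62.4
```

carry_out --plan '[[[-0.003,0.01,0.004,0.0376,0.0682,-0.0737,0.2],[-0.006,0.021,0.008,0.0753,0.1364,-0.1474,0.2],[-0.009,0.032,0.012,0.1129,0.2046,-0.2212,0.2],[-0.012,0.042,0.016,0.1506,0.2728,-0.2949,0.2],[-0.014,0.052,0.019,0.1882,0.341,-0.3686,0.2]]]'

```text
time_s: 5.72
eef_pos: [0.4781, -0.3052, 0.2803]
eef_rot: [-0.146, 0.966, 0.176, -0.124]
wrist_force: [0.0, 0.2, -2.0]
opening: 0.551
grasp_force: 62.4
```

carry_out --plan '[[[-0.003,0.01,0.004,0.0376,0.0682,-0.0737,0.2],[-0.006,0.021,0.008,0.0753,0.1364,-0.1474,0.2],[-0.009,0.032,0.012,0.1129,0.2046,-0.2212,0.2],[-0.012,0.042,0.016,0.1506,0.2728,-0.2949,0.2],[-0.014,0.052,0.019,0.1882,0.341,-0.3686,0.2]]]'

```text
time_s: 6.13
eef_pos: [0.4641, -0.2534, 0.2985]
eef_rot: [-0.284, 0.929, -0.019, -0.238]
wrist_force: [0.2, -0.1, -1.9]
opening: 0.549
grasp_force: 62.4
```

Run:
```python
from kin import *
from h import *
o=log();a=np.radians(80);h=np.array([np.cos(a),np.sin(a),0]);print(o['q'].round(2))
go(np.array([.6,.102,.30])+.023*h,frame([0,0,-1],h))
```

```text
[-0.77  0.55  1.16  0.1   2.18  0.86]
shift [0.1399, 0.378, 0.0015] turn [0.566, 1.021, -1.104] rows 9.7 12.9
```

Everything is on track, so I continue the same turn.

carry_out --plan '[[[-0.003,0.01,0.004,0.0376,0.0682,-0.0737,0.2],[-0.006,0.021,0.008,0.0753,0.1364,-0.1474,0.2],[-0.009,0.032,0.012,0.1129,0.2046,-0.2212,0.2],[-0.012,0.042,0.016,0.1506,0.2728,-0.2949,0.2],[-0.014,0.052,0.019,0.1882,0.341,-0.3686,0.2]]]'

```text
time_s: 6.55
eef_pos: [0.4499, -0.2015, 0.317]
eef_rot: [-0.4, 0.825, -0.213, -0.336]
wrist_force: [0.0, 0.1, -2.2]
opening: 0.55
grasp_force: 62.5
```

carry_out --plan '[[[0.009,0.018,0,0.0376,0.0682,-0.0737,0.2],[0.018,0.036,0,0.0753,0.1364,-0.1474,0.2],[0.027,0.055,0,0.1129,0.2046,-0.2212,0.2],[0.036,0.075,0,0.1506,0.2728,-0.2949,0.2],[0.045,0.095,0,0.1882,0.341,-0.3686,0.2]]]'

```text
time_s: 6.97
eef_pos: [0.4954, -0.1063, 0.3165]
eef_rot: [-0.489, 0.663, -0.393, -0.409]
wrist_force: [-0.1, 0.2, -2.0]
opening: 0.55
grasp_force: 62.5
```

carry_out --plan '[[[0.009,0.018,0,0.0376,0.0682,-0.0737,0.2],[0.018,0.036,0,0.0753,0.1364,-0.1474,0.2],[0.027,0.055,0,0.1129,0.2046,-0.2212,0.2],[0.036,0.075,0,0.1506,0.2728,-0.2949,0.2],[0.045,0.095,0,0.1882,0.341,-0.3686,0.2]]]'

```text
time_s: 7.38
eef_pos: [0.5404, -0.0114, 0.3163]
eef_rot: [0.542, -0.453, 0.543, 0.454]
wrist_force: [-0.6, 1.1, -1.7]
opening: 0.55
grasp_force: 62.6
```

Run:
```python
from kin import *
from h import *
o=log();a=np.radians(80);h=np.array([np.cos(a),np.sin(a),0]);print(o['q'].round(2))
go(np.array([.6,.102,.30])+.023*h,frame([0,0,-1],h))
T=snap('top','top2');S=snap('side','side2');w=snap('wrist','w3')
i=np.vstack([np.hstack([x['pixels'][:,:,::-1] for x in (T,S)])]);cv2.imwrite('pics/c2.png',cv2.resize(np.vstack([np.hstack([T['pixels'][100:400,60:460],S['pixels'][80:380,200:600]])])[:,:,::-1],(800,300)))
```

```text
[-0.8   0.51  1.71  1.16  2.05  2.39]
shift [0.0636, 0.136, -0.0163] turn [0.001, -0.002, 0.004] rows 3.6 0.0
```

View pics/c2.png

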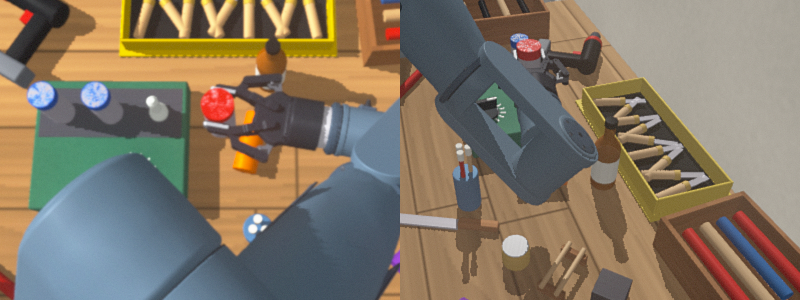

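The cup is held upside down with its red base up, at (217,103) in the left panel, and the peg is at (157,107). I'll move above the peg and compare rim and peg.

carry_out --plan '[[[0.016,0.034,-0.004,0,0,0,0.2],[0.032,0.068,-0.008,0,0,0,0.2],[0.045,0.1,-0.012,0,0,0,0.2],[0.058,0.125,-0.016,0,0,0.004,0.2],[0.0635,0.136,-0.016,0,0,0.004,0.2]]]'

```text
time_s: 7.95
eef_pos: [0.6038, 0.1267, 0.3]
eef_rot: [0.54, -0.458, 0.54, 0.455]
wrist_force: [-1.3, -0.2, -2.1]
opening: 0.553
grasp_force: 62.6
```

Run:
```python
from h import *
o=log();print(o['q'].round(2),o['eef_pos'].round(4),o['eef_rot'].round(4))
w=snap('wrist','w4');T=snap('top','top3');S=snap('side','side3')
print(w['cam_to_world'].round(3).tolist())
b=lambda x,y0,y1,x0,x1:cv2.resize(x['pixels'][y0:y1,x0:x1,::-1],(400,300),interpolation=cv2.INTER_CUBIC)
cv2.imwrite('pics/c3.png',np.vstack([np.hstack([b(w,0,480,0,640),b(T,150,300,80,280)]),np.hstack([b(S,80,230,250,450),b(w,100,340,160,480)])]))
```

```text
[-0.53  0.53  1.72  1.33  1.85  2.42] [0.6038 0.1267 0.3   ] [ 0.5402 -0.458   0.5397  0.4551]
[[-0.986, 0.058, -0.157, 0.58], [0.167, 0.323, -0.932, -0.014], [-0.003, -0.945, -0.328, 0.216], [0.0, 0.0, 0.0, 1.0]]
```

View pics/c3.png

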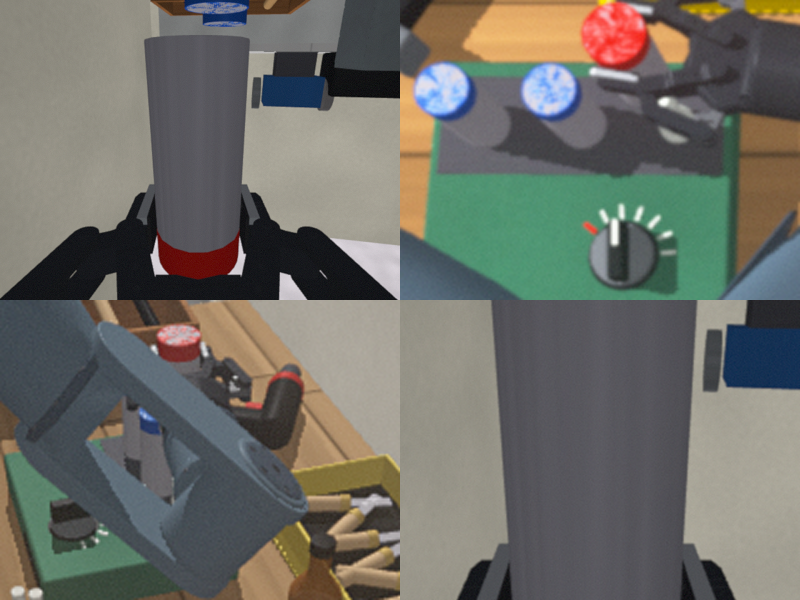

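```bash
cat > meas.py <<'E'
from h import *
from scipy.optimize import least_squares
def disk(c,box,hue,z):
    h=cv2.cvtColor(c['pixels'],cv2.COLOR_RGB2HSV);x0,y0,x1,y1=box
    P=cloud(c);m=np.zeros(h.shape[:2],bool);m[y0:y1,x0:x1]=1;m&=abs(P[...,2]-z)<.012
    v,u=np.nonzero(m);(cu,cv_),r=cv2.minEnclosingCircle(np.stack([u,v],1).astype(np.float32))
    q=np.array([onz(c,a,b,z)[:2] for a,b in zip(u,v)]); return q.mean(0).round(4),np.ptp(q,axis=0).round(3),np.median(P[m][:,2]).round(4),len(u)
def cyl(c,box):
    P=cloud(c)[box[1]:box[3],box[0]:box[2]].reshape(-1,3);o=np.array(c['cam_to_world'])[:3,3]
    d=np.linalg.norm(P-o,axis=1);P=P[(d<.25)&(d>.05)]
    f=lambda x:np.hypot(P[:,0]-x[0]-x[2]*(P[:,2]-zm),P[:,1]-x[1]-x[3]*(P[:,2]-zm))-.024
    zm=P[:,2].mean();s=least_squares(f,[P[:,0].mean(),P[:,1].mean()+.02,0,0],loss='soft_l1',f_scale=.002)
    return s.x.round(4),zm.round(3),P[:,2].min().round(4),P[:,2].max().round(4),np.abs(s.fun).mean(),len(P)
E
python3 - <<'E'
from meas import *
T0=load('top0');T=load('top3');w=load('w4')
print('b',disk(T0,(80,175,125,215),0,.18));print('c',disk(T0,(135,175,175,215),0,.18))
print('b',disk(T,(80,175,125,215),0,.18));print('c',disk(T,(135,175,175,215),0,.18))
h=cv2.cvtColor(T['pixels'],cv2.COLOR_RGB2HSV)
for z in(.322,.328,.334):print('red',disk(T,(165,145,207,190),0,z))
print(cyl(w,(240,70,390,380)))
P=cloud(T0)
m,_=pick(T0,(200,190,235,225),*A,(.138,.16));v,u=np.nonzero(m);print('peg tip',onz(T0,u.mean(),v.mean(),.145))
E
```

```text
b (array([0.5992, 0.29  ]), array([0.052, 0.052]), np.float64(0.1802), 653)
c (array([0.5986, 0.1956]), array([0.052, 0.052]), np.float64(0.1802), 642)
b (array([0.5992, 0.2901]), array([0.052, 0.052]), np.float64(0.1802), 651)
c (array([0.5988, 0.1958]), array([0.052, 0.05 ]), np.float64(0.1802), 635)
red (array([0.5961, 0.1059]), array([0.066, 0.055]), np.float64(0.3277), 1062)
red (array([0.5968, 0.1062]), array([0.054, 0.05 ]), np.float64(0.3282), 868)
red (array([0.5956, 0.1055]), array([0.049, 0.048]), np.float64(0.3283), 821)
(array([ 0.6007,  0.1078, -0.0074, -0.0048]), np.float64(0.252), np.float64(0.2105), np.float64(0.3138), np.float64(0.00046023687326162544), 45903)
peg tip [0.59812406 0.1011003  0.145     ]
```

```bash
cat >> meas.py <<'E'
def top(c,box,z,tol=.005):
    P=cloud(c);x0,y0,x1,y1=box;m=np.zeros(P.shape[:2],bool);m[y0:y1,x0:x1]=1;m&=abs(P[...,2]-z)<tol
    n,L,st,_=cv2.connectedComponentsWithStats(m.astype(np.uint8));m=(L==1+st[1:,4].argmax()).astype(np.uint8)
    k=max(cv2.findContours(m,0,cv2.CHAIN_APPROX_NONE)[0],key=len)[:,0]
    q=np.array([onz(c,a,b,z)[:2] for a,b in k]);s=least_squares(lambda x:np.hypot(q[:,0]-x[0],q[:,1]-x[1])-x[2],[*q.mean(0),.024],loss='soft_l1',f_scale=.001)
    return s.x.round(4),np.abs(s.fun).mean().round(4),len(q)
E
python3 - <<'E'
from meas import *
T0=load('top0');T=load('top3');S0=load('side0');S=load('side3')
print('T b',top(T0,(80,175,125,215),.18),'c',top(T0,(135,175,175,215),.18))
print('T red',top(T,(165,145,215,195),.328))
print('S b',top(S0,(305,105,335,135),.18),'c',top(S0,(315,125,345,150),.18))
# red in side3 : crop (180,340)->px 250+180/2, 80+40/2
print('S red',top(S,(322,85,356,112),.328))
for z in(.145,.14,.135):
  for n,c,b in(('T',T0,(200,190,235,225)),('S',S0,(325,155,355,205))):
    m,_=pick(c,b,*A,(z-.006,z+.006));v,u=np.nonzero(m);print(n,z,onz(c,u.mean(),v.mean(),z).round(4),len(u))
E
```

```text
T b (array([0.6004, 0.2915, 0.0242]), np.float64(0.0006), 79) c (array([0.6   , 0.1967, 0.024 ]), np.float64(0.0005), 76)
T red (array([0.598 , 0.1069, 0.0243]), np.float64(0.0005), 90)
S b (array([0.6029, 0.2893, 0.0248]), np.float64(0.0016), 42) c (array([0.6033, 0.1948, 0.0251]), np.float64(0.001), 44)
S red (array([0.6   , 0.1032, 0.0261]), np.float64(0.0018), 52)
T 0.145 [0.598  0.1011 0.145 ] 87
S 0.145 [0.6011 0.098  0.145 ] 37
T 0.14 [0.5985 0.1013 0.14  ] 75
S 0.14 [0.6006 0.1105 0.14  ] 45
T 0.135 [0.5967 0.1001 0.135 ] 35
S 0.135 [0.5999 0.1274 0.135 ] 57
```

carry_out --plan '[[[0.0015,-0.0048,0,0,0,0,0.2],[0.0015,-0.0048,-0.015,0,0,0,0.2],[0.0015,-0.0048,-0.035,0,0,0,0.2],[0.0015,-0.0048,-0.05,0,0,0,0.2],[0.0015,-0.0048,-0.06,0,0,0,0.2]]]'

```text
time_s: 8.52
eef_pos: [0.6047, 0.1175, 0.2386]
eef_rot: [0.541, -0.455, 0.542, 0.455]
wrist_force: [0.0, -0.3, -1.7]
opening: 0.547
grasp_force: 62.6
```

carry_out --plan '[[[0,0,-0.01,0,0,0,0.2],[0,0,-0.02,0,0,0,0.2],[0,0,-0.03,0,0,0,0.2],[0,0,-0.04,0,0,0,0.2],[0,0,-0.045,0,0,0,0.2]]]'

```text
time_s: 8.93
eef_pos: [0.6043, 0.1198, 0.1933]
eef_rot: [0.54, -0.455, 0.541, 0.456]
wrist_force: [-0.5, -0.0, -2.2]
opening: 0.55
grasp_force: 62.6
```

Run:
```python
from meas import *
T=snap('top','top4');S=snap('side','side4');w=snap('wrist','w5');o=log();print(o['eef_pos'].round(4),o['wrist_force'].round(1),o['torque'].round(2))
P=cloud(T);h=cv2.cvtColor(T['pixels'],cv2.COLOR_RGB2HSV);m,_=pick(T,(170,150,235,225),*A,(.2,.235));v,u=np.nonzero(m);print(u.min(),u.max(),v.min(),v.max(),np.median(P[m][:,2]))
z=.223
print('T red',top(T,(165,150,235,220),z),'c',top(T,(135,175,175,215),.18))
m,_=pick(S,(300,100,370,160),*A,(.217,.23));v,u=np.nonzero(m);print(len(u),u.min(),u.max(),v.min(),v.max())
print('S red',top(S,(315,100,365,155),z))
print(cyl(w,(240,70,390,380)))
```

```text
[0.6044 0.1199 0.1944] [-0.3 -1.7 -1.5] [-0.74  0.14  0.  ]
191 234 164 224 0.2120072583598982
T red (array([0.5982, 0.099 , 0.0238]), np.float64(0.0005), 81) c (array([0.6012, 0.1965, 0.0233]), np.float64(0.0019), 78)
200 330 349 136 147
S red (array([0.6007, 0.0956, 0.0239]), np.float64(0.001), 48)
(array([ 0.6008,  0.1012, -0.0026, -0.0084]), np.float64(0.146), np.float64(0.1041), np.float64(0.2078), np.float64(0.00045847741655897036), 45939)
```

carry_out --plan '[[[0.0017,0.003,0,0,0,0,0.2],[0.0017,0.003,-0.005,0,0,0,0.2],[0.0017,0.003,-0.012,0,0,0,0.2],[0.0017,0.003,-0.02,0,0,0,0.2],[0.0017,0.003,-0.025,0,0,0,0.2]]]'

```text
time_s: 9.5
eef_pos: [0.6059, 0.123, 0.1685]
eef_rot: [0.54, -0.455, 0.541, 0.456]
wrist_force: [-0.6, 1.1, -2.4]
opening: 0.552
grasp_force: 62.6
```

Run:
```python
from meas import *
T=snap('top','top5');S=snap('side','side5');w=snap('wrist','w6');o=log();print(o['eef_pos'].round(4),o['wrist_force'].round(1),o['torque'].round(2))
z=.198
print('T red',top(T,(165,150,235,220),z));print('S red',top(S,(315,100,365,165),z))
print(cyl(w,(240,70,390,380)))
```

```text
[0.6059 0.1229 0.169 ] [ 0.3  0.4 -2.2] [-0.75  0.13 -0.  ]
T red (array([0.5999, 0.1023, 0.0238]), np.float64(0.0005), 77)
S red (array([0.6021, 0.0994, 0.0239]), np.float64(0.001), 46)
(array([ 0.6023,  0.1042, -0.0018, -0.0084]), np.float64(0.121), np.float64(0.0787), np.float64(0.1815), np.float64(0.00045668711509466736), 45916)
```

carry_out --plan '[[[0.0005,0,-0.003,0,0,0,0.2],[0.0005,0,-0.006,0,0,0,0.2],[0.0005,0,-0.009,0,0,0,0.2],[0.0005,0,-0.011,0,0,0,0.2],[0.0005,0,-0.011,0,0,0,0.2]]]'

```text
time_s: 10.07
eef_pos: [0.6065, 0.1229, 0.1582]
eef_rot: [0.541, -0.455, 0.541, 0.456]
wrist_force: [-0.5, 0.3, -1.3]
opening: 0.551
grasp_force: 62.6
```

carry_out --plan '[[[0,0,-0.001,0,0,0,0.2],[0,0,-0.002,0,0,0,0.2],[0,0,-0.003,0,0,0,0.2],[0,0,-0.004,0,0,0,0.2],[0,0,-0.005,0,0,0,0.2]]]'

```text
time_s: 10.48
eef_pos: [0.6067, 0.1228, 0.1536]
eef_rot: [0.541, -0.456, 0.541, 0.456]
wrist_force: [0.1, 0.2, -2.1]
opening: 0.552
grasp_force: 62.6
```

Run:
```python
from meas import *
T=snap('top','top6');w=snap('wrist','w7');o=log();print(o['eef_pos'].round(4),o['wrist_force'].round(1),o['torque'].round(2))
for z in(.184,.180):print('T red',top(T,(165,150,235,220),z))
P=cloud(T);m,_=pick(T,(185,165,212,200),*A,(.165,.2));print('z top',np.median(P[m][:,2]))
print(cyl(w,(240,70,390,380)))
```

```text
[0.6066 0.1228 0.1535] [ 0.6 -0.8 -2. ] [-0.7   0.13  0.04]
T red (array([0.6008, 0.1017, 0.0232]), np.float64(0.0009), 78)
T red (array([0.6017, 0.1023, 0.0237]), np.float64(0.0009), 74)
z top 0.18162142703313033
(array([ 0.6033,  0.104 , -0.0038, -0.0074]), np.float64(0.106), np.float64(0.0638), np.float64(0.1673), np.float64(0.00045506486955409873), 45933)
```

carry_out --plan '[[[-0.0005,0,-0.0005,0,0,0,0.2],[-0.0005,0,-0.001,0,0,0,0.2],[-0.0005,0,-0.0015,0,0,0,0.2],[-0.0005,0,-0.002,0,0,0,0.2],[-0.0005,0,-0.002,0,0,0,0.2]]]'

```text
time_s: 11.0
eef_pos: [0.6062, 0.1228, 0.1526]
eef_rot: [0.541, -0.455, 0.54, 0.456]
wrist_force: [-0.3, 1.7, 5.1]
opening: 0.549
grasp_force: 62.5
```

carry_out --plan '[[[0,0,-0.0003,0,0,0,0.2],[0,0,-0.0006,0,0,0,0.2],[0,0,-0.001,0,0,0,0.2],[0,0,-0.001,0,0,0,0.2],[0,0,-0.001,0,0,0,0.2]]]'

```text
time_s: 11.42
eef_pos: [0.6062, 0.1228, 0.1526]
eef_rot: [0.542, -0.455, 0.539, 0.456]
wrist_force: [-1.9, 0.9, 8.9]
opening: 0.55
grasp_force: 62.4
```

Contact is at the expected height: wrist force +9 N and z no longer falls. I compare the base height with the blue cups before release.

Run:
```python
from meas import *
T=snap('top','top7')
P=cloud(T)
for n,b in(('red',(190,170,215,212)),('c',(142,183,168,207)),('b',(88,183,114,207))):
    m,_=pick(T,b,*A,(.165,.2));q=P[m][:,2];print(n,len(q),np.median(q),np.percentile(q,[25,75]))
print('red',top(T,(165,160,235,220),.1802),'c',top(T,(135,175,175,215),.18))
```

```text
red 424 0.18077400583191827 [0.179379   0.18194366]
c 205 0.1803061172976962 [0.17936429 0.18141897]
b 569 0.18025714753265942 [0.17898871 0.18146719]
red (array([0.6016, 0.102 , 0.0233]), np.float64(0.0013), 74) c (array([0.609 , 0.2024, 0.0161]), np.float64(0.0041), 57)
```

Seated: the red cup's base is at 0.1808 and the blue ones are at 0.180. I'll ease the load, open and back off along the tool axis.

carry_out --plan '[[[0,0,0.0015,0,0,0,0.2],[0,0,0.0015,0,0,0,0.9],[0,0,0.0015,0,0,0,0.9],[0,0,0.0015,0,0,0,0.9],[0,0,0.0015,0,0,0,0.9]]]'

```text
time_s: 11.88
eef_pos: [0.6062, 0.1227, 0.1519]
eef_rot: [0.541, -0.455, 0.541, 0.456]
wrist_force: [0.3, -0.3, 0.1]
opening: 0.903
grasp_force: 0.0
```

carry_out --plan '[[[0,0,0,0,0,0,0.9],[-0.0026,-0.015,0,0,0,0,0.9],[-0.006,-0.035,0,0,0,0,0.9],[-0.011,-0.06,0,0,0,0,0.9],[-0.016,-0.09,0,0,0,0,0.9]]]'

```text
time_s: 12.3
eef_pos: [0.5894, 0.0322, 0.152]
eef_rot: [0.54, -0.456, 0.541, 0.456]
wrist_force: [-0.4, 0.1, -0.3]
opening: 0.896
grasp_force: 0.0
```

carry_out --plan '[[[-0.005,-0.025,0.01,0,0,0,0.9],[-0.01,-0.05,0.04,0,0,0,0.9],[-0.01,-0.05,0.08,0,0,0,0.9],[-0.01,-0.05,0.115,0,0,0,0.9],[-0.01,-0.05,0.15,0,0,0,0.9]]]'

```text
time_s: 12.72
eef_pos: [0.5799, -0.0189, 0.3036]
eef_rot: [0.541, -0.455, 0.541, 0.455]
wrist_force: [0.8, -0.2, -0.1]
opening: 0.901
grasp_force: 0.0
```

Run:
```python
from meas import *
from kin import *
T=snap('top','top8');S=snap('side','side8')
b=lambda x,y0,y1,x0,x1:cv2.resize(x['pixels'][y0:y1,x0:x1,::-1],(400,300),interpolation=cv2.INTER_CUBIC)
cv2.imwrite('pics/c4.png',np.hstack([b(T,150,330,70,310),b(S,80,260,220,460)]))
print('red',top(T,(180,160,235,220),.1802),'c',top(T,(135,175,175,215),.18),'b',top(T,(80,175,125,215),.18))
o=log();print(o['q'].round(2),o['eef_pos'].round(3))
rng=np.random.default_rng(0);seeds=[o['q']]+[rng.uniform(LO,HI) for _ in range(40)]
for phi in(.05,.05+np.pi):
  for d in(0,-.75,-.85):
    a=phi+d;print(phi,d,[q.round(2).tolist() for q in ik(np.array([.4705,.149,.078]),frame([np.cos(a),np.sin(a),0],[0,0,-1]),seeds)])
for z in(.1,.102): 
    m,Q=pick(T,(165,245,225,300),*A,(.092,.112));r=cv2.minAreaRect((Q[:,:2]*1000).astype(np.float32));print(r,len(Q))
```

```text
red (array([0.601 , 0.1028, 0.024 ]), np.float64(0.0004), 76) c (array([0.5998, 0.1966, 0.0242]), np.float64(0.0006), 76) b (array([0.6006, 0.2915, 0.0242]), np.float64(0.0005), 78)
[-0.75  0.59  1.6   1.2   2.03  2.42] [ 0.581 -0.019  0.307]
0.05 0 [[0.07, 0.2, 1.92, -0.0, 1.02, 1.59]]
0.05 -0.75 [[0.07, 0.2, 1.92, 0.0, 1.02, 2.34]]
0.05 -0.85 [[0.07, 0.2, 1.92, 0.0, 1.02, 2.44]]
3.191592653589793 0 [[0.07, 0.2, 1.92, 0.0, 1.02, -1.56]]
3.191592653589793 -0.75 [[0.07, 0.2, 1.92, 0.0, 1.02, -0.81]]
3.191592653589793 -0.85 [[0.07, 0.2, 1.92, 0.0, 1.02, -0.71]]
((0.0, 0.0), (0.0, 0.0), 0.0) 0
((0.0, 0.0), (0.0, 0.0), 0.0) 0
```

View pics/c4.png

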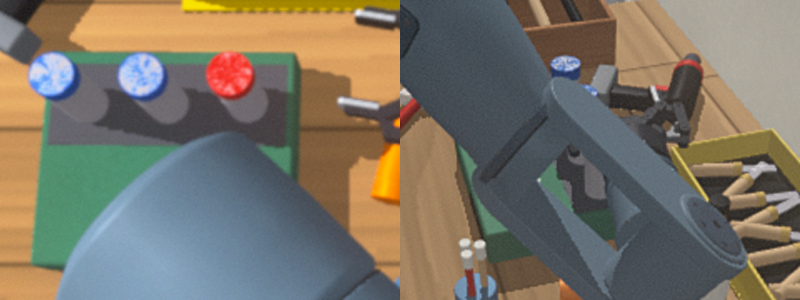

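The red cup stands on its peg at (230,75) in the left panel, in line with the blue ones. Next is the dial.

Run:
```python
from kin import *
from bench import get_obs
o=get_obs();p0=o['eef_pos'];r0=R.from_quat(o['eef_rot'][[1,2,3,0]])
a=.05;r1=frame([np.cos(a),np.sin(a),0],[0,0,-1]);p1=np.array([.4705,.149,.25])
w=(r1*r0.inv()).as_rotvec();print(w.round(3),np.degrees(np.linalg.norm(w))/7.16,(p1-p0).round(3));qq=o['q']
for f in np.linspace(0,1,9):
    p=p0+(p1-p0)*f+[-.03*np.sin(np.pi*f),0,.08*np.sin(np.pi*f)]
    r=R.from_rotvec(w*f)*r0;s=ik(p,r,[qq])
    if not s: print(f,'none');continue
    qq=s[0];print(f.round(2),p.round(3),qq.round(2),'wc',fk(qq)[2].round(2))
```

```text
[-1.314 -1.153  1.366] 17.75649200135912 [-0.111  0.168 -0.057]
0.0 [ 0.581 -0.019  0.307] [-0.75  0.59  1.6   1.2   2.03  2.43] wc [ 0.53 -0.33  0.31]
0.12 [0.556 0.002 0.331] [-0.7   0.5   1.56  1.06  2.08  2.3 ] wc [ 0.55 -0.31  0.38]
0.25 [0.532 0.023 0.35 ] [-0.64  0.41  1.53  0.91  2.09  2.16] wc [ 0.57 -0.28  0.45]
0.38 [0.512 0.044 0.36 ] [-0.56  0.31  1.51  0.76  2.08  2.01] wc [ 0.58 -0.23  0.52]
0.5 [0.496 0.065 0.359] [-0.47  0.23  1.52  0.61  2.02  1.87] wc [ 0.58 -0.16  0.57]
0.62 [0.484 0.086 0.345] [-0.36  0.14  1.55  0.46  1.92  1.75] wc [ 0.57 -0.09  0.6 ]
0.75 [0.477 0.107 0.321] [-0.23  0.07  1.61  0.31  1.77  1.65] wc [ 0.55 -0.01  0.61]
0.88 [0.473 0.128 0.288] [-0.09  0.02  1.69  0.16  1.58  1.59] wc [0.51 0.07 0.6 ]
1.0 [0.47  0.149 0.25 ] [ 0.07 -0.02  1.78 -0.    1.38  1.59] wc [0.47 0.15 0.57]
```

carry_out --plan '[[[-0.01,0.008,0.01,-0.0657,-0.0576,0.0683,0.9],[-0.02,0.017,0.02,-0.1314,-0.1152,0.1366,0.9],[-0.03,0.025,0.03,-0.1971,-0.1728,0.2049,0.9],[-0.04,0.034,0.037,-0.2628,-0.2304,0.2732,0.9],[-0.049,0.042,0.043,-0.3285,-0.288,0.3415,0.9]]]'

```text
time_s: 13.23
eef_pos: [0.5306, 0.024, 0.345]
eef_rot: [-0.445, 0.683, -0.44, -0.376]
wrist_force: [-0.1, -0.1, -0.1]
opening: 0.9
grasp_force: 0.0
```

carry_out --plan '[[[-0.008,0.008,0.003,-0.0657,-0.0576,0.0683,0.7],[-0.016,0.017,0.006,-0.1314,-0.1152,0.1366,0.7],[-0.023,0.025,0.008,-0.1971,-0.1728,0.2049,0.7],[-0.03,0.034,0.009,-0.2628,-0.2304,0.2732,0.7],[-0.036,0.042,0.009,-0.3285,-0.288,0.3415,0.7]]]'

```text
time_s: 13.65
eef_pos: [0.4949, 0.0661, 0.354]
eef_rot: [-0.316, 0.857, -0.305, -0.268]
wrist_force: [1.6, 0.8, 0.1]
opening: 0.696
grasp_force: 0.0
```

carry_out --plan '[[[-0.004,0.008,-0.005,-0.0657,-0.0576,0.0683,0.6],[-0.008,0.017,-0.012,-0.1314,-0.1152,0.1366,0.6],[-0.012,0.025,-0.02,-0.1971,-0.1728,0.2049,0.6],[-0.016,0.034,-0.028,-0.2628,-0.2304,0.2732,0.6],[-0.019,0.042,-0.038,-0.3285,-0.288,0.3415,0.6]]]'

```text
time_s: 14.07
eef_pos: [0.4764, 0.1082, 0.316]
eef_rot: [-0.163, 0.965, -0.147, -0.14]
wrist_force: [-0.2, -0.5, -0.4]
opening: 0.602
grasp_force: 0.0
```

carry_out --plan '[[[-0.002,0.01,-0.01,-0.0657,-0.0576,0.0683,0.5],[-0.004,0.02,-0.02,-0.1314,-0.1152,0.1366,0.5],[-0.006,0.03,-0.035,-0.1971,-0.1728,0.2049,0.5],[-0.0065,0.042,-0.05,-0.2628,-0.2304,0.2732,0.5],[-0.0065,0.042,-0.06,-0.3285,-0.288,0.3415,0.5]]]'

```text
time_s: 14.48
eef_pos: [0.4692, 0.1516, 0.255]
eef_rot: [0.002, 1.0, 0.022, -0.002]
wrist_force: [-0.9, -0.9, -0.8]
opening: 0.496
grasp_force: 0.0
```

Run:
```python
from meas import *
from kin import *
o=log();print(o['q'].round(2),o['eef_pos'].round(3))
w=snap('wrist','w9')
go([.4705,.149,.078],frame([np.cos(.05),np.sin(.05),0],[0,0,-1]))
T0=load('top0')
for n,c,b in(('w',w,(0,0,640,480)),('T0',T0,(165,250,225,300))):
    m,Q=pick(c,b,*A,(.094,.108));d=np.hypot(Q[:,0]-.47,Q[:,1]-.149);k=d<.045;Q=Q[k]
    r=cv2.minAreaRect((Q[:,:2]*1000).astype(np.float32));print(n,r,len(Q),Q[:,2].mean())
print(proj(w,[.4705,.149,.101]))
```

```text
[ 0.07 -0.02  1.78 -0.    1.39  1.6 ] [0.469 0.152 0.255]
shift [0.0034, -0.0032, -0.1751] turn [0.007, -0.004, -0.0] rows 4.2 0.1
w ((472.102294921875, 151.82818603515625), (55.014156341552734, 15.532651901245117), 2.9073007106781006) 1422 0.10095472214765129
T0 ((469.79864501953125, 149.41458129882812), (55.99509048461914, 15.073060035705566), 2.8115413188934326) 266 0.1011056086382257
(np.float64(319.61764147342353), np.float64(204.0979306231752))
```

View pics/w9.png

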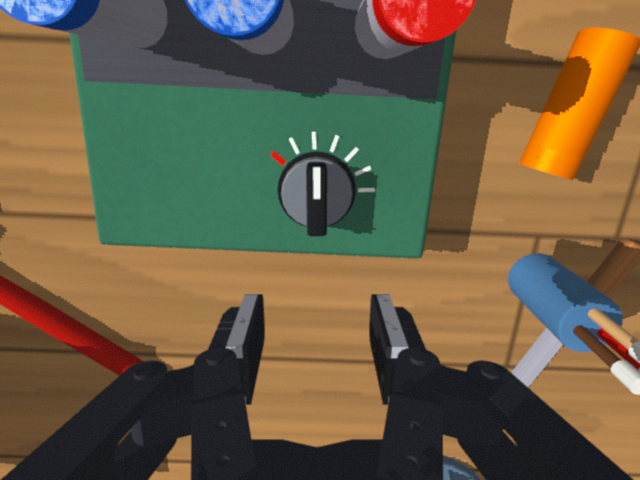

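Wrist view: the dial bar is centred at (317,199) with its pointer up, aligned with the tool. The red and blue cups stand in line. The bar is at (0.472,0.150), angle 0.05 rad. I go down and grip it.

carry_out --plan '[[[0.003,-0.002,-0.035,0.007,-0.004,0,0.5],[0.003,-0.002,-0.07,0.007,-0.004,0,0.5],[0.003,-0.002,-0.1,0.007,-0.004,0,0.5],[0.003,-0.002,-0.125,0.007,-0.004,0,0.5],[0.003,-0.002,-0.14,0.007,-0.004,0,0.5]]]'

```text
time_s: 14.95
eef_pos: [0.4707, 0.1478, 0.1128]
eef_rot: [-0.003, 1.0, 0.019, -0.003]
wrist_force: [-0.3, -0.2, 0.4]
opening: 0.499
grasp_force: 0.0
```

Run:
```python
from meas import *
from kin import *
o=log();w=snap('wrist','w10')
m,Q=pick(w,(0,0,640,480),*A,(.094,.108));Q=Q[np.hypot(Q[:,0]-.47,Q[:,1]-.149)<.045]
r=cv2.minAreaRect((Q[:,:2]*1000).astype(np.float32));print(r,len(Q),Q[:,2].mean())
go([.472,.150,.078],frame([np.cos(.05),np.sin(.05),0],[0,0,-1]))
```

```text
((471.8478088378906, 151.40933227539062), (55.958377838134766, 16.048128128051758), 2.9582126140594482) 4195 0.10083870644346268
shift [0.0027, 0.0024, -0.0329] turn [-0.005, -0.01, 0.012] rows 0.8 0.1
```

carry_out --plan '[[[0.0015,0.003,-0.01,-0.004,-0.006,0.01,0.5],[0.0015,0.003,-0.02,-0.004,-0.006,0.01,0.5],[0.0015,0.003,-0.03,-0.004,-0.006,0.01,0.5],[0.0015,0.003,-0.034,-0.004,-0.006,0.01,0.5],[0.0015,0.003,-0.034,-0.004,-0.006,0.01,0.5]]]'

```text
time_s: 15.42
eef_pos: [0.4734, 0.1514, 0.0812]
eef_rot: [-0.001, 1.0, 0.025, 0.001]
wrist_force: [0.1, 0.3, -0.4]
opening: 0.5
grasp_force: 0.0
```

carry_out --plan '[[[0,0,0,0,0,0,0.3],[0,0,0,0,0,0,0.22],[0,0,0,0,0,0,0.18],[0,0,0,0,0,0,0.1],[0,0,0,0,0,0,0.1]]]'

```text
time_s: 15.83
eef_pos: [0.4748, 0.1515, 0.083]
eef_rot: [-0.001, 1.0, 0.025, 0.003]
wrist_force: [-1.7, -3.3, 5.6]
opening: 0.171
grasp_force: 58.9
```

Run:
```python
from meas import *
from kin import *
o=log();w=snap('wrist','w11');print(o['eef_pos'].round(4),o['wrist_force'].round(1),o['torque'].round(2),o['opening'],o['grasp_force'])
m,Q=pick(w,(0,0,640,480),*A,(.094,.108));Q=Q[np.hypot(Q[:,0]-.47,Q[:,1]-.149)<.035]
r=cv2.minAreaRect((Q[:,:2]*1000).astype(np.float32));print(r,len(Q))
go([.472,.150,.078],frame([np.cos(-.7),np.sin(-.7),0],[0,0,-1]))
```

```text
[0.4748 0.1515 0.083 ] [-1.7 -3.3  5.6] [-0.5   0.23 -0.  ] 0.1711709947412084 58.948681354522705
((472.9202575683594, 154.39141845703125), (39.383392333984375, 55.669883728027344), 71.8585433959961) 7101
shift [-0.0027, -0.0015, -0.005] turn [0.001, 0.007, -0.75] rows 0.1 6.0
```

carry_out --plan '[[[0,-0.0002,0,0,0,-0.075,0.1],[0,-0.0004,0,0,0,-0.15,0.1],[-0.0001,-0.0006,0,0,0,-0.225,0.1],[-0.0002,-0.0008,0,0,0,-0.3,0.1],[-0.0002,-0.001,0,0,0,-0.375,0.1]]]'

```text
time_s: 16.3
eef_pos: [0.4746, 0.1505, 0.083]
eef_rot: [-0.0, 0.987, -0.163, 0.003]
wrist_force: [-1.3, -3.6, 5.0]
opening: 0.171
grasp_force: 59.0
```

carry_out --plan '[[[0,-0.0002,0,0,0,-0.075,0.1],[-0.0002,-0.0004,0,0,0,-0.15,0.1],[-0.0003,-0.0006,0,0,0,-0.225,0.1],[-0.0004,-0.0008,0,0,0,-0.3,0.1],[-0.0006,-0.0009,0,0,0,-0.375,0.1]]]'

```text
time_s: 16.72
eef_pos: [0.4741, 0.1496, 0.083]
eef_rot: [0.0, 0.939, -0.345, 0.004]
wrist_force: [-1.1, -3.5, 5.3]
opening: 0.174
grasp_force: 59.0
```

carry_out --plan '[[[0,0,0,0,0,0,0.1],[0,0,0,0,0,0,0.3],[0,0,0,0,0,0,0.5],[0,0,0,0,0,0,0.5],[0,0,0,0,0,0,0.5]]]'

```text
time_s: 17.13
eef_pos: [0.4733, 0.1501, 0.082]
eef_rot: [-0.0, 0.939, -0.343, 0.003]
wrist_force: [0.0, 0.6, 0.8]
opening: 0.501
grasp_force: 0.0
```

carry_out --plan '[[[0,0,0.01,0,0,0,0.5],[0,0,0.03,0,0,0,0.5],[0,0,0.06,0,0,0,0.5],[0,0,0.1,0,0,0,0.5],[0,0,0.13,0,0,0,0.5]]]'

```text
time_s: 17.55
eef_pos: [0.4736, 0.1501, 0.2153]
eef_rot: [-0.0, 0.939, -0.343, 0.003]
wrist_force: [0.3, 0.2, 0.1]
opening: 0.501
grasp_force: 0.0
```

Run:
```python
from meas import *
o=log();print(o['eef_pos'].round(4),o['eef_rot'].round(3))
w=snap('wrist','w12')
m,Q=pick(w,(0,0,640,480),*A,(.094,.108));k=np.hypot(Q[:,0]-.47,Q[:,1]-.149)<.045;Q=Q[k]
r=cv2.minAreaRect((Q[:,:2]*1000).astype(np.float32));print(r,len(Q));cen=np.array(r[0])/1000
V=np.linalg.eigh(np.cov(Q[:,:2].T))[1][:,1];V*=np.sign(V[0]);print('bar angle',np.arctan2(V[1],V[0]))
u,v=map(int,proj(w,[*cen,.1]));i=w['pixels'][v-110:v+110,u-150:u+150,::-1];cv2.imwrite('pics/c5.png',cv2.resize(i,(750,550),interpolation=cv2.INTER_CUBIC));print(u,v)
# marks on deck: white blobs at z~.06, radius 32..60 mm
h=cv2.cvtColor(w['pixels'],cv2.COLOR_RGB2HSV);P=cloud(w);rr=np.hypot(P[...,0]-cen[0],P[...,1]-cen[1])
mk=((h[...,1]<60)&(h[...,2]>140)|((h[...,0]<8)|(h[...,0]>172))&(h[...,1]>150))&(rr>.033)&(rr<.06)&(abs(P[...,2]-.061)<.008)
n,L,st,ce=cv2.connectedComponentsWithStats(mk.astype(np.uint8))
for j in range(1,n):
    if st[j,4]>15:
        p=onz(w,*ce[j],.06);a=np.arctan2(p[1]-cen[1],p[0]-cen[0]);print(ce[j].round(0),st[j,4],'ang',a.round(3),'r',np.hypot(*(p[:2]-cen)).round(4))
```

```text
[0.4736 0.1501 0.2153] [-0.     0.939 -0.343  0.003]
((471.6768493652344, 151.1374053955078), (15.805939674377441, 55.801910400390625), 49.450836181640625) 1813
bar angle -0.7093695350316604
317 225
[318. 155.] 119 ang -0.701 r 0.0422
[295. 160.] 111 ang -0.296 r 0.0424
[341. 158.] 88 ang -1.111 r 0.0435
[277. 172.] 109 ang 0.109 r 0.0425
[359. 173.] 67 ang -1.518 r 0.0426
[265. 191.] 109 ang 0.517 r 0.043
[262. 212.] 124 ang 0.914 r 0.0431
```

View pics/c5.png

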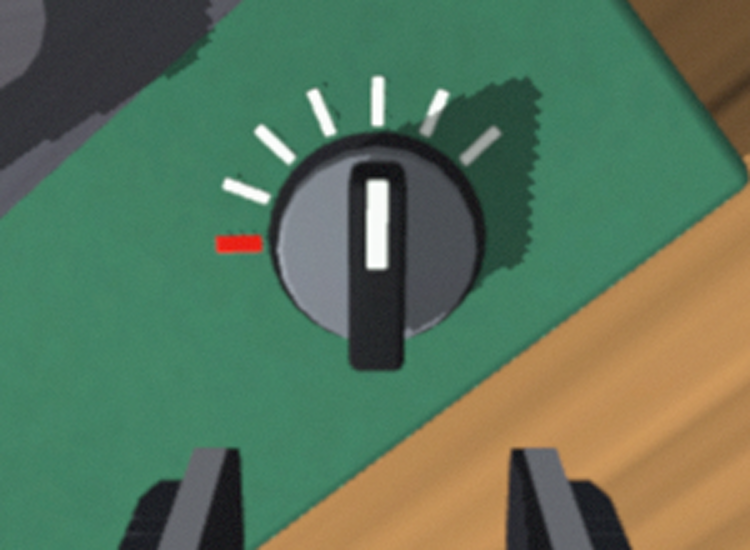

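The pointer at (377,225) aims straight at the fourth white mark (377,100): bar angle -0.709, mark angle -0.701. The arm is clear, so I do a final scene check and hand in.

Run:
```python
from meas import *
import bench
T=snap('top','top9');a=load('top0')
print('red',top(T,(180,160,235,220),.1802),'c',top(T,(135,175,175,215),.18),'b',top(T,(80,175,125,215),.18))
for n,b,z in(('block',(445,200,505,250),(.04,.06)),('tin',(385,275,435,320),(.04,.06)),('oil',(300,130,360,195),(.1,.3)),('jar',(290,305,345,350),(.08,.3))):
    print(n,pick(a,b,*A,z)[1].mean(0).round(3),pick(T,b,*A,z)[1].mean(0).round(3))
o=get_obs();print(o['dq'].round(3),o['wrist_force'].round(1))
print(bench.hand_in())
```

```text
Traceback (most recent call last):
  File "meas.py", line 16, in top
    n,L,st,_=cv2.connectedComponentsWithStats(m.astype(np.uint8));m=(L==1+st[1:,4].argmax()).astype(np.uint8)
                                                                          ~~~~~~~~~~~~~~~^^
ValueError: attempt to get argmax of an empty sequence
```

Run:
```python
from meas import *
import bench
T=load('top9');a=load('top0')
for n,b,z in(('block',(445,200,505,250),(.04,.06)),('tin',(385,275,435,320),(.04,.06)),('oil',(300,130,360,195),(.1,.3)),('jar',(290,305,345,350),(.08,.3))):
    print(n,pick(a,b,*A,z)[1].mean(0).round(3),pick(T,b,*A,z)[1].mean(0).round(3))
w=load('w9')
for n,p in(('red',(.601,.102)),('c',(.6,.197))):
    P=cloud(w);k=(abs(P[...,2]-.18)<.006)&(np.hypot(P[...,0]-p[0],P[...,1]-p[1])<.035);print(n,k.sum(),np.median(P[k][:,2]))
print(bench.hand_in())
```

```text
block [ 0.577 -0.411  0.05 ] [ 0.578 -0.411  0.051]
tin [ 0.431 -0.273  0.05 ] [ 0.431 -0.273  0.05 ]
oil [ 0.68  -0.118  0.144] [ 0.68  -0.118  0.144]
jar [ 0.368 -0.092  0.117] [ 0.368 -0.092  0.117]
red 3205 0.1800842413674202
c 2551 0.18022040785656276
the job is handed in; nothing more can be done
None
```

The job is handed in: the red-based cup is upside down on the free peg with its rim on the deck, the dial is at 40 minutes, the block, tin, oil and jar measure unmoved, and the blue cups had not moved when last seen after the placing (the arm hid them in the final check).

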